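Pack the judged beer samples into the keyed carrier

TASK

Pack up the judging table: load every amber jar upright into the sample carrier, one to a well, and build the carrier up on its dock, one tray on the other and the lid on top, filling wells before you cover them. Each tray and the lid must drop fully home, its notch over the brass tongue of the piece below. Leave the glasses, the bottle and the pen alone.

Things in the scene. Friction and masses are not known exactly. Their poses are not given: they have to be found in the camera images.
- dock: fixed dark wooden bottom of the carrier on a plate 220 x 86 x 8 mm, 38 mm high in all, origin centre of underside, x along it; position and yaw vary. Two open boxes 66 x 66 (walls 7) at x = +58 and -58 rise from the plate to z 38, each a well for a jar. Brass tongue at the +x end, x 93.5..103, 16 wide in y (10 at the tip), 14 high above the rim
- dock_seat (a point): centre of the dock in plan at rim height (38 mm above the table), axes as the dock. First tray's origin comes here, second's 74 above it, lid's 148 above it
- dock_key (a point): foot of the dock's tongue, at x = 98, y = 0, z = 38 in its frame
- tray1: open wooden tray 1, like the other, 206 x 66 x 74 mm high, 0.35 kg, origin under its middle, x along it. Two square boxes 66 x 66 (walls 7) at x = +58 and -58, full height, joined by a dark grip bar 40 wide in y, x -25..25, z 44..74, to take it by from above. Under each box a hollow 52 x 52, 38 deep, takes the jars below. Solid foot, 38 wide, z 0..20, at the -x end. Key end +x points to or from the robot
- tray2: open wooden tray 2, like the other, 206 x 66 x 74 mm high, 0.35 kg, origin under its middle, x along it. Two square boxes 66 x 66 (walls 7) at x = +58 and -58, full height, joined by a dark grip bar 40 wide in y, x -25..25, z 44..74, to take it by from above. Under each box a hollow 52 x 52, 38 deep, takes the jars below. Solid foot, 38 wide, z 0..20, at the -x end. Key end +x points to or from the robot
- lid: plywood lid, 206 x 66 x 48 mm high, 0.28 kg, origin under its middle, x along it. Two square caps 66 x 66 at x = +58 and -58, closed on top, hollow below (52 x 52, 40 deep), joined by a dark grip bar 40 wide in y, x -25..25, z 22..48. Brass block at the +x end (z 20..48); under it a notch 22 wide between two small feet; solid foot at the -x end
- dock_well_a (a point): centre of the floor of a well of the dock, 52 x 52, 30 deep, open at the top (x = +58, z = 8 in its frame); a jar's origin comes here
- dock_well_b (a point): centre of the floor of a well of the dock, 52 x 52, 30 deep, open at the top (x = -58, z = 8 in its frame); a jar's origin comes here
- tray1_key (a point): (mm) foot of tray1's brass tongue, at x = 98, y = 0, z = 74 in the tray's frame. Tongue: x 93.5..103, 16 wide in y (10 at the tip), 14 high. Under it at the tray's bottom is an open notch 22 wide between two small feet (x 91..103, z 0..20), for the tongue of the piece below. Wrong way round, the tray would stand on that tongue
- tray1_well_a (a point): centre of the floor of a well, 52 x 52, 30 deep, open at the top, of tray1 (x = +58, z = 44 in the tray's frame); a jar's origin comes here
- tray1_well_b (a point): centre of the floor of a well, 52 x 52, 30 deep, open at the top, of tray1 (x = -58, z = 44 in the tray's frame); a jar's origin comes here
- tray2_key (a point): (mm) foot of tray2's brass tongue, at x = 98, y = 0, z = 74 in the tray's frame. Tongue: x 93.5..103, 16 wide in y (10 at the tip), 14 high. Under it at the tray's bottom is an open notch 22 wide between two small feet (x 91..103, z 0..20), for the tongue of the piece below. Wrong way round, the tray would stand on that tongue
- tray2_well_a (a point): centre of the floor of a well, 52 x 52, 30 deep, open at the top, of tray2 (x = +58, z = 44 in the tray's frame); a jar's origin comes here
- tray2_well_b (a point): centre of the floor of a well, 52 x 52, 30 deep, open at the top, of tray2 (x = -58, z = 44 in the tray's frame); a jar's origin comes here
- lid_key (a point): top of the lid's brass end block: x = 98, y = 0, z = 48 in the lid's frame
- jar1: closed amber sample jar with black cap, upright cylinder 44 mm in diameter and 64 mm high, about 0.15 kg with a thick heavy base, origin centre of underside; in a well it stands 34 above the rim. May be absent
- jar2: closed amber sample jar with black cap, upright cylinder 44 mm in diameter and 64 mm high, about 0.15 kg with a thick heavy base, origin centre of underside; in a well it stands 34 above the rim. May be absent
- jar3: closed amber sample jar with black cap, upright cylinder 44 mm in diameter and 64 mm high, about 0.15 kg with a thick heavy base, origin centre of underside; in a well it stands 34 above the rim. May be absent
- jar4: closed amber sample jar with black cap, upright cylinder 44 mm in diameter and 64 mm high, about 0.15 kg with a thick heavy base, origin centre of underside; in a well it stands 34 above the rim. May be absent
- jar5: closed amber sample jar with black cap, upright cylinder 44 mm in diameter and 64 mm high, about 0.15 kg with a thick heavy base, origin centre of underside; in a well it stands 34 above the rim. May be absent
- glass1: stemmed tasting glass with amber beer, 72 across, 140 mm high, bystander, origin under its foot
- glass2: stemmed tasting glass with dark beer, 72 across, 140 mm high, bystander, origin under its foot
- bottle: full brown beer bottle, 62 in diameter, 200 mm high, bystander, origin under it
- pen: black pen, 145 mm long, 12 thick, lying on the score sheet near the robot, bystander, origin under its middle
There are look-alikes about, which are no part of the job. Leave any blue or green look-alike of the jar5 alone. What is shaped like the jar3 but brown is not meant.

How it is judged:
On the way, in this order (a step that is already met when the one before it is completed fails the run):
1. a tray sits fully home on the dock (((horizontal distance between tray1 and dock_seat below 0.007 m and horizontal distance between tray1_key and dock_key below 0.008 m and z of tray1 in the frame of dock_seat between -0.004 and 0.004 m) or (horizontal distance between tray2 and dock_seat below 0.007 m and horizontal distance between tray2_key and dock_key below 0.008 m and z of tray2 in the frame of dock_seat between -0.004 and 0.004 m))), for 0.2 s.
2. the other tray sits fully home on the first ((((horizontal distance between tray1 and dock_seat below 0.007 m and horizontal distance between tray1_key and dock_key below 0.008 m and z of tray1 in the frame of dock_seat between -0.004 and 0.004 m) and (horizontal distance between tray2 and dock_seat below 0.007 m and horizontal distance between tray2_key and dock_key below 0.008 m and z of tray2 in the frame of dock_seat between 0.07 and 0.078 m)) or ((horizontal distance between tray2 and dock_seat below 0.007 m and horizontal distance between tray2_key and dock_key below 0.008 m and z of tray2 in the frame of dock_seat between -0.004 and 0.004 m) and (horizontal distance between tray1 and dock_seat below 0.007 m and horizontal distance between tray1_key and dock_key below 0.008 m and z of tray1 in the frame of dock_seat between 0.07 and 0.078 m)))), for 0.2 s.
3. the lid sits fully home on the upper tray ((((horizontal distance between tray1 and dock_seat below 0.007 m and horizontal distance between tray1_key and dock_key below 0.008 m and z of tray1 in the frame of dock_seat between -0.004 and 0.004 m) and (horizontal distance between tray2 and dock_seat below 0.007 m and horizontal distance between tray2_key and dock_key below 0.008 m and z of tray2 in the frame of dock_seat between 0.07 and 0.078 m)) or ((horizontal distance between tray2 and dock_seat below 0.007 m and horizontal distance between tray2_key and dock_key below 0.008 m and z of tray2 in the frame of dock_seat between -0.004 and 0.004 m) and (horizontal distance between tray1 and dock_seat below 0.007 m and horizontal distance between tray1_key and dock_key below 0.008 m and z of tray1 in the frame of dock_seat between 0.07 and 0.078 m))) and horizontal distance between lid and dock_seat below 0.007 m and horizontal distance between lid_key and dock_key below 0.008 m and z of lid in the frame of dock_seat between 0.144 and 0.152 m), for 0.2 s.
At the end, for the whole second after the job is handed in: Trays (either order) and lid are stacked on the dock, tongues the same way: middles within 7 mm, keyed ends within 8 mm of the dock's in plan, heights within 4 mm of home; every jar stands upright (0.15 rad) in a well, base within 12 mm of the well floor's centre; all at rest (all of step 3 and (distance between jar1 and dock_well_a below 0.012 m or distance between jar1 and dock_well_b below 0.012 m or distance between jar1 and tray1_well_a below 0.012 m or distance between jar1 and tray1_well_b below 0.012 m or distance between jar1 and tray2_well_a below 0.012 m or distance between jar1 and tray2_well_b below 0.012 m) and angle between each of jar1, jar2, jar3, jar4, jar5's own z axis and vertical below 0.15 rad and linear speed of each of jar1, jar2, jar3, jar4, jar5, tray1, tray2, lid below 0.03 m/s and (distance between jar2 and dock_well_a below 0.012 m or distance between jar2 and dock_well_b below 0.012 m or distance between jar2 and tray1_well_a below 0.012 m or distance between jar2 and tray1_well_b below 0.012 m or distance between jar2 and tray2_well_a below 0.012 m or distance between jar2 and tray2_well_b below 0.012 m) and (distance between jar3 and dock_well_a below 0.012 m or distance between jar3 and dock_well_b below 0.012 m or distance between jar3 and tray1_well_a below 0.012 m or distance between jar3 and tray1_well_b below 0.012 m or distance between jar3 and tray2_well_a below 0.012 m or distance between jar3 and tray2_well_b below 0.012 m) and (distance between jar4 and dock_well_a below 0.012 m or distance between jar4 and dock_well_b below 0.012 m or distance between jar4 and tray1_well_a below 0.012 m or distance between jar4 and tray1_well_b below 0.012 m or distance between jar4 and tray2_well_a below 0.012 m or distance between jar4 and tray2_well_b below 0.012 m) and (distance between jar5 and dock_well_a below 0.012 m or distance between jar5 and dock_well_b below 0.012 m or distance between jar5 and tray1_well_a below 0.012 m or distance between jar5 and tray1_well_b below 0.012 m or distance between jar5 and tray2_well_a below 0.012 m or distance between jar5 and tray2_well_b below 0.012 m)); the robot touches nothing.
It fails at once if the glass1 is shoved or knocked over (moved more than 30 mm) (distance of glass1 from where it was at the start of the episode above 0.03 m).
It fails at once if the glass2 is shoved or knocked over (moved more than 30 mm) (distance of glass2 from where it was at the start of the episode above 0.03 m).
It fails at once if the bottle is shoved or knocked over (moved more than 30 mm) (distance of bottle from where it was at the start of the episode above 0.03 m).
It fails at once if the pen is shoved or knocked over (moved more than 30 mm) (distance of pen from where it was at the start of the episode above 0.03 m).
Of jar1, jar2, jar3, jar4, jar5 only 3 to 5 are there at a start; the rules pass over those that are not, and their reading is None.
At some moment in a run one of jar1, jar2, jar3, jar4, jar5, lid may be knocked a few centimetres aside while the robot is not near it.
It also fails if it takes over 210 s, if anything falls off the work surface, if the arm or the gripper's body presses on something with over 40 N, if the wrist force passes 120 N, or if a joint passes its speed limit or range.

ROBOT

A 7-joint arm with a two-finger parallel gripper is mounted at the origin on the work surface. World frame = base frame: x ahead of the robot, y to its left, z up, the work surface at z = 0. Lengths are in m, angles in rad, forces in N, time in s.
With the tool pointing down it reaches from about 0.425 to 0.925 m from the base axis. Payload 6.8 kg.
Tool frame: the origin (TCP) lies between the finger pads; the fingertips stand 17 mm ahead of it and the grasp point (between the pads) lies 2 mm behind it; z points along the fingers, x is the direction in which the jaws open and shut, and the axes are right-handed (so a half turn about z gives the same grasp; the last joint's range is limited). The gripper opens to 85 mm and grips with 20 to 120 N. Pads are 22 mm wide; open, the fingers measure 114 mm over their backs; the gripper's body (76 mm by 85 mm) begins 54 mm behind the grasp point. The pads swing forward as they close: fully open they stand 13 mm farther back than shut.
Start: joints at [1.103, 0.477, 0.022, 1.555, -0.011, 1.109, -0.083], TCP at [0.238, -0.632, 0.248] pointing down, gripper open.
Joint ranges: [-2.96, 2.96], [-0.34, 2.1], [-1.41, 1.46], [0.24, 2.44], [-1.37, 4.51], [0.17, 1.92], [-2.96, 2.96]. Speed limits (rad/s): [2.39, 2.39, 3.14, 3.14, 3.14, 3.14, 3.14].

INTERFACE

Orientations are given as a unit quaternion [w, x, y, z].
In Python, from station import readout, read_camera, get_calibration, bot, models gives the robot as it stands.
- The arm moves only by the tool carry_out, never from a script. Its argument "deltas" is a list of rows, each a list of 2 entries, a list of its own where there are three numbers: the shift along the tool's x, y, z in cm, then the turn about the tool's z in degrees. A call has 1 to 10 rows; each row is the pose to reach, as a shift and turn from the pose measured when the call began, along the tool's axes at that moment; what a row does not reach only later rows make up. A row lasts 1/8 s, in which the tool goes at most 62.5 mm and 10.7 degrees, less where a joint would pass 70% of its speed; a pose out of reach is approached as far as the arm can. A call with a gripper value outside its range is refused whole. "hand" is the opening, from 0 (shut) to 1 (fully open), set as the call begins (left out, the last holds). The fingers move at their own pace and stop on an object; "newtons" is the grip in N (left out, the last holds). Time passes only in rows, so rows that repeat a pose let the fingers close. It gives the time, the measured TCP pose, the force and the opening at its end, in the units of the state.
- readout.get_obs(): the state, without advancing time (a new reading comes with each control period).
- read_camera(name): name is "side" or "top"; returns the picture (480x640x3 uint8, red, green, blue); there is no depth.
- get_calibration(name): a dict with "fov_y" (degrees; the focal length in pixels is half the picture's height over the tangent of half this angle, whatever the lens; pixels are square), "cx", "cy" (the principal point, pixels), "world_from_camera" (4x4, takes a point from camera to world coordinates). Camera axes: x right, y down, z forward; pixel columns grow to the right and rows downward; lengths in m; the calibration is good to about 2 mm. A picture is of the moment at which its call begins. get_calibration takes no time and is no camera call.
- bot.hand_in(): hands the job in, once; it reports no verdict.
Trained networks look in the newest picture that a camera, given by its name, has taken for a name from the list of things; names that differ only in an ending like _2 or _b are one class to them, and where a whole thing is asked for, a point or a joint stands for the part that bears it (a point fixed in the world has none). Each returns a list of dicts, best first, with "score" (0 to 1); they miss things now and then, are a little off and sometimes report something else, mostly with a low value. They report only what shows in the picture. A call takes as long as a camera call. They do not tell look-alikes from the thing itself.
- models.spot_in(query, camera): "centre" ([row, column] in pixels, amid what is visible of it).
The state is a dict: "t": time; "q": joint angles; "joint_vel": joint speeds; "joint_torque": joint torques, N m; "eef_pos": TCP position; "tool_rot": TCP orientation; "contact_force": force on the tool from outside, world axes, zero at the start; "torque": the same for the moment, N m; "gripper_width": opening from 0.0 (shut) to 1.0 (fully open).
Only numpy, scipy, OpenCV 4.12 (cv2) and the standard library are available. Lean on these libraries where they do the work, as an engineer would, in place of code of your own. Each camera call takes 0.05 s, during which the arm holds its last target. There are 200 camera calls.

## Working session

There is one attempt and no reset: what is moved stays moved. The work goes in short steps, Python scripts to look and compute and a tool call to move; the robot and the scene stay as the last step left them, time stands still between calls to the robot, and variables do not carry over. Pictures are saved under pics/ and viewed, about 12 in all and at most 16, crops included, and the job is handed in when it is done.

Besides the shell and the picture viewer there is one more tool, called after ">>>" in YAML: its name, and indented under it one key for each argument. carry_out: Moves the arm, as the interface text tells. Its arguments: {"type":"object","properties":{"deltas":{"type":"array"},"hand":{"type":"number"},"newtons":{"type":"number"}},"required":["deltas"]}

```bash
mkdir -p pics; ls; python3 - <<'E'
from station import readout, read_camera, get_calibration
import cv2
for c in("top","side"):
    im=read_camera(c); cv2.imwrite(f"pics/{c}0.png",im[:,:,::-1])
    k=get_calibration(c); print(c,k)
print(readout.get_obs())
E
```

```text
pics
top {'fov_y': 43.609608983915166, 'cx': 313.8849988461224, 'cy': 237.78011081060626, 'world_from_camera': array([[-2.84529060e-02, -9.85064651e-01,  1.69817745e-01,
         3.59785198e-01],
       [-9.99581513e-01,  2.89258167e-02,  3.10925695e-04,
        -1.18689873e-02],
       [-5.21839887e-03, -1.69737831e-01, -9.85475437e-01,
         1.23379343e+00],
       [ 0.00000000e+00,  0.00000000e+00,  0.00000000e+00,
         1.00000000e+00]])}
side {'fov_y': 56.468437829840624, 'cx': 317.07861540199065, 'cy': 230.31919909256845, 'world_from_camera': array([[ 9.94629793e-01, -5.45781221e-02,  8.79363547e-02,
         4.91340316e-01],
       [-1.03494875e-01, -5.19407713e-01,  8.48236075e-01,
        -7.39054833e-01],
       [-6.20311176e-04, -8.52781834e-01, -5.22266942e-01,
         5.23675136e-01],
       [ 0.00000000e+00,  0.00000000e+00,  0.00000000e+00,
         1.00000000e+00]])}
{'t': 0.1, 'q': array([ 1.10288704,  0.47774454,  0.02236327,  1.55634832, -0.01148753,
        1.10931862, -0.08308843]), 'joint_vel': array([-0.00090461, -0.00202388,  0.00107638, -0.00239992,  0.00283741,
       -0.00055688, -0.00070862]), 'joint_torque': array([ 4.96762310e-03, -5.97759390e+01,  1.61441412e+00, -2.81954098e+01,
        1.28852378e-02,  5.06944794e-03,  2.00689470e-05]), 'eef_pos': array([ 0.23746068, -0.63130645,  0.24740696]), 'tool_rot': array([-4.19849740e-04,  8.22226379e-01, -5.69159966e-01, -7.33506234e-04]), 'contact_force': array([-0.24446144, -0.69164486,  0.5503629 ]), 'torque': array([-0.01076808,  0.06893395,  0.01781791]), 'gripper_width': 1.0007075375138283}
```

View pics/top0.png

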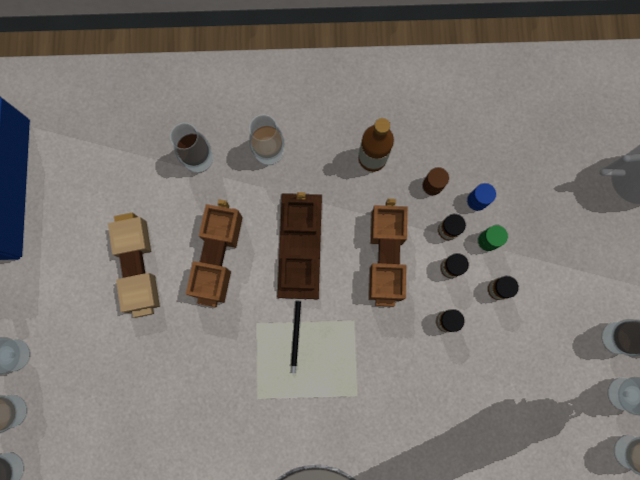

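View pics/side0.png

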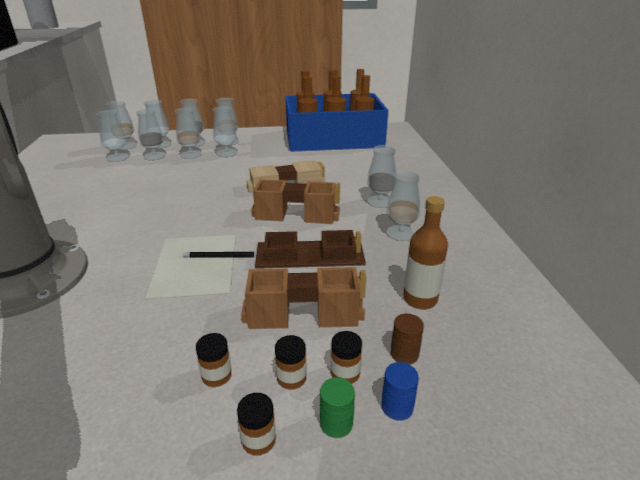

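```bash
cat > h.py <<'E'
import numpy as np, cv2
from scipy.optimize import minimize
from scipy.spatial.transform import Rotation as R
from station import readout, read_camera, get_calibration, models
def B(x0,x1,y0,y1,z0,z1): return np.array([[x,y,z] for x in(x0,x1) for y in(y0,y1) for z in(z0,z1)])/1e3
tongue=lambda z:B(93.5,103,-7,7,z,z+14)
TRAY=[B(25,91,-33,33,0,74),B(-91,-25,-33,33,0,74),B(-25,25,-20,20,44,74),B(-103,-91,-19,19,0,20),tongue(74),B(91,103,-18,18,0,20),B(91,103,-8,8,60,74)]
DOCK=[B(-110,110,-43,43,0,8),B(25,91,-33,33,8,38),B(-91,-25,-33,33,8,38),tongue(38)]
LID=[B(25,91,-33,33,0,48),B(-91,-25,-33,33,0,48),B(-25,25,-20,20,22,48),B(-103,-91,-19,19,0,20),B(91,103,-8,8,20,48),B(91,103,-18,18,0,20)]
a=np.linspace(0,2*np.pi,40,endpoint=False)
JAR=[np.array([[.022*np.cos(t),.022*np.sin(t),z] for t in a for z in(0,.064)])]
M=dict(tray=TRAY,dock=DOCK,lid=LID,jar=JAR)
def proj(c,P):
    k=get_calibration(c); T=np.linalg.inv(k["world_from_camera"]); f=240/np.tan(np.radians(k["fov_y"]/2))
    Q=np.asarray(P)@T[:3,:3].T+T[:3,3]
    return Q[:,:2]/Q[:,2:]*f+[k["cx"],k["cy"]]
def unproj(c,u,v,z):
    k=get_calibration(c);W=k["world_from_camera"];f=240/np.tan(np.radians(k["fov_y"]/2))
    d=W[:3,:3]@[(u-k["cx"])/f,(v-k["cy"])/f,1]; o=W[:3,3]; return o+d*(z-o[2])/d[2]
def place(P,p,z=0):
    c,s=np.cos(p[2]),np.sin(p[2]); return P@np.array([[c,-s,0],[s,c,0],[0,0,1]]).T+[p[0],p[1],z]
S=4
def sil(c,m,p,z=0):
    im=np.zeros((480,640),np.uint8)
    for b in m:
        h=cv2.convexHull(proj(c,place(b,p,z)).astype(np.float32)); one=np.zeros_like(im)
        cv2.fillConvexPoly(one,np.round(h*16).astype(np.int32),255,cv2.LINE_AA,4); im=np.maximum(im,one)
    return im.astype(float)/255
def fit(mask,c,kind,p,z=0,step=(.01,.01,.08)):
    """silhouette fit of (x,y,yaw) in one camera; mask float 0..1"""
    m=M[kind]; n=2 if kind=='jar' else 3
    p=np.array(p,float)
    w=np.zeros_like(mask,np.uint8); w=cv2.dilate((sil(c,m,p,z)>0).astype(np.uint8),np.ones((25,25)))
    mk=mask*w
    def cost(q): 
        pp=p.copy(); pp[:n]=q; return np.abs(sil(c,m,pp,z)-mk).sum()
    q=p[:n]
    for sc in(1,.3):
        sx=np.vstack([q]+[q+np.eye(n)[i]*step[i]*sc for i in range(n)])
        r=minimize(cost,q,method='Nelder-Mead',options=dict(initial_simplex=sx,xatol=1e-4,fatol=.1)); q=r.x
    pp=p.copy(); pp[:n]=q
    return pp,r.fun/mk.sum()
def woodmask(im):
    h=cv2.cvtColor(im,cv2.COLOR_RGB2HSV); return ((h[...,1]>75)&((h[...,0]<25)|(h[...,0]>170))).astype(np.uint8)
def jarmask(im):
    h=cv2.cvtColor(im,cv2.COLOR_RGB2HSV); return ((h[...,2]<45)|(h[...,1]>75)).astype(np.uint8)
def pose():
    o=readout.get_obs(); r=R.from_quat(np.roll(o["tool_rot"],-1)); return o["eef_pos"],r,o
def go(*targets):
    """targets (x,y,z,yaw of tool x, rad; yaw mod pi) -> delta rows"""
    x,r,o=pose(); X=r.as_matrix()[:,0]; y0=np.arctan2(X[1],X[0])
    print("t %.2f pos %s yaw %.1f q7 %.2f w %.3f F %s"%(o["t"],x.round(4),np.degrees(y0),o["q"][6],o["gripper_width"],o["contact_force"].round(1)))
    for t in targets:
        d=r.inv().apply(np.array(t[:3])-x)*100; a=(t[3]-y0+np.pi/2)%np.pi-np.pi/2
        print([d.round(2).tolist(),round(-np.degrees(a),1)])
E
python3 - <<'E'
from h import *
im=cv2.imread("pics/top0.png")[:,:,::-1].copy(); si=cv2.imread("pics/side0.png")[:,:,::-1].copy()
W={'top':woodmask(im),'side':woodmask(si)}; J={'top':jarmask(im),'side':jarmask(si)}
ov=im.copy()
for nm,k,u,v,z,dy in(("dock","dock",299,246,.02,0),("trayR","tray",389,255,.06,0),("trayL","tray",213,254,.06,-.2),("lid","lid",133,265,.04,.1)):
    p=unproj("top",u,v,z); p0=[p[0],p[1],dy]
    q,c=fit(W['top'].astype(float),"top",k,p0); print(nm,"top",q.round(4),round(c,3),end=' ')
    if k!="lid": q2,c2=fit(W['side'].astype(float),"side",k,q); print("side",q2.round(4),round(c2,3))
    for b in M[k]: cv2.polylines(ov,[cv2.convexHull(proj("top",place(b,q)).astype(np.float32)).astype(int)],True,(0,255,0))
print()
for u,v in((453,226),(456,265),(505,288),(451,321)):
    p=unproj("top",u,v,.064)
    q,c=fit(J['top'].astype(float),"top","jar",[p[0],p[1],0]); q2,c2=fit(J['side'].astype(float),"side","jar",q)
    print("jar",p[:2].round(4),q[:2].round(4),round(c,3),q2[:2].round(4),round(c2,3))
for u,v in((435,181),(482,196),(493,238)): print("other",unproj("top",u,v,.06)[:2].round(3))
print("bottle",unproj("top",382,127,.2).round(3),"g",unproj("top",266,125,.14).round(3),unproj("top",187,137,.14).round(3))
cv2.imwrite("pics/ov0.png",cv2.resize(ov[160:340,90:530],None,fx=1.8,fy=1.8,interpolation=cv2.INTER_CUBIC)[:,:,::-1])
mm=np.vstack([W['top'][100:360,90:530],J['top'][100:360,90:530]])*255
cv2.imwrite("pics/crop0.png",np.vstack([cv2.resize(im[160:340,80:530],(800,320)),cv2.resize(si[300:470,170:450],(461,280),interpolation=cv2.INTER_CUBIC)[:,:461].copy() if 0 else cv2.copyMakeBorder(cv2.resize(si[300:470,170:450],(461,280)),0,0,0,339,0)])[:,:,::-1])
for n in ("dock","tray","lid","jar"):
    print(n,[(np.round(d["centre"]).tolist(),round(d["score"],2)) for d in models.spot_in({"tray":"tray1","jar":"jar1"}.get(n,n),"top")])
go((.5,-.25,.2,0))
E
```

```text
dock top [ 0.5566  0.0186 -0.0579] 0.084 side [ 0.5534  0.0128 -0.0351] 0.385
trayR top [ 0.53   -0.1588 -0.0832] 0.093 Traceback (most recent call last):
  File "<stdin>", line 8, in <module>
  File "h.py", line 40, in fit
    r=minimize(cost,q,method='Nelder-Mead',options=dict(initial_simplex=sx,xatol=1e-4,fatol=.1)); q=r.x
    res = _minimize_neldermead(fun, x0, args, callback, bounds=bounds,
                               **options)
    fxr = func(xr)
    fx = function(np.copy(x), *(wrapper_args + args))
  File "h.py", line 36, in cost
    pp=p.copy(); pp[:n]=q; return np.abs(sil(c,m,pp,z)-mk).sum()
                                         ~~~^^^^^^^^^^
  File "h.py", line 26, in sil
    h=cv2.convexHull(proj(c,place(b,p,z)).astype(np.float32)); one=np.zeros_like(im)
                     ~~~~^^^^^^^^^^^^^^^^
  File "h.py", line 14, in proj
    k=get_calibration(c); T=np.linalg.inv(k["world_from_camera"]); f=240/np.tan(np.radians(k["fov_y"]/2))
ValueError: time passes only in moves, steps and waits
```

```bash
sed -i 's/^from station.*/&\nfrom functools import lru_cache\n_gc=get_calibration\nget_calibration=lru_cache(None)(_gc)/' h.py
cat > m0.py <<'E'
from h import *
im=cv2.imread("pics/top0.png")[:,:,::-1].copy(); si=cv2.imread("pics/side0.png")[:,:,::-1].copy()
W={'top':woodmask(im),'side':woodmask(si)}; J={'top':jarmask(im),'side':jarmask(si)}
ov=im.copy()
for nm,k,u,v,z,dy in(("dock","dock",299,246,.02,0),("trayR","tray",389,255,.06,0),("trayL","tray",213,254,.06,-.2),("lid","lid",133,265,.04,.1)):
    p=unproj("top",u,v,z); p0=[p[0],p[1],dy]
    q,c=fit(W['top'].astype(float),"top",k,p0); print(nm,"top",q.round(4),round(c,3),end=' ')
    if k=="tray": q2,c2=fit(W['side'].astype(float),"side",k,q); print("side",q2.round(4),round(c2,3))
    for b in M[k]: cv2.polylines(ov,[cv2.convexHull(proj("top",place(b,q)).astype(np.float32)).astype(int)],True,(0,255,0))
print()
for u,v in((453,226),(456,265),(505,288),(451,321)):
    p=unproj("top",u,v,.064)
    q,c=fit(J['top'].astype(float),"top","jar",[p[0],p[1],0]); q2,c2=fit(J['side'].astype(float),"side","jar",q)
    print("jar",p[:2].round(4),q[:2].round(4),round(c,3),q2[:2].round(4),round(c2,3))
for u,v in((435,181),(482,196),(493,238)): print("other",unproj("top",u,v,.06)[:2].round(3))
print("bottle",unproj("top",382,127,.2).round(3),"g",unproj("top",266,125,.14).round(3),unproj("top",187,137,.14).round(3))
cv2.imwrite("pics/ov0.png",cv2.resize(ov[160:340,90:530],None,fx=1.8,fy=1.8,interpolation=cv2.INTER_CUBIC)[:,:,::-1])
cr=cv2.copyMakeBorder(cv2.resize(si[300:470,170:450],(461,280)),0,0,0,339,0)
cv2.imwrite("pics/crop0.png",np.vstack([cv2.resize(im[160:340,80:530],(800,320)),cr])[:,:,::-1])
read_camera("top")
for n in ("dock","tray1","lid","jar1"):
    print(n,[(np.round(d["centre"]).tolist(),round(d["score"],2)) for d in models.spot_in(n,"top")])
go((.5,-.25,.2,0))
E
python3 m0.py
```

```text
dock top [ 0.5566  0.0186 -0.0579] 0.084 trayR top [ 0.53   -0.1588 -0.0832] 0.093 side [ 0.5275 -0.1575 -0.0808] 0.231
trayL top [ 0.5393  0.1893 -0.2204] 0.079 side [ 0.5352  0.1945 -0.2279] 0.335
lid top [0.5244 0.3573 0.1808] 0.097 
jar [ 0.577  -0.2879] [ 0.5804 -0.2908] 0.484 [ 0.5766 -0.2972] 0.657
jar [ 0.499  -0.2885] [ 0.499  -0.2899] 0.429 [ 0.4998 -0.2912] 0.561
jar [ 0.4512 -0.3807] [ 0.4552 -0.3848] 0.443 [ 0.4525 -0.3851] 0.447
jar [ 0.3907 -0.2714] [ 0.3923 -0.2741] 0.403 [ 0.3904 -0.2754] 0.492
other [ 0.671 -0.259]
other [ 0.637 -0.351]
other [ 0.551 -0.366]
bottle [ 0.737 -0.14   0.2  ] g [0.77  0.074 0.14 ] [0.75  0.225 0.14 ]
dock [([246.0, 299.0], 0.62), ([146.0, 376.0], 0.41)]
tray1 [([252.0, 213.0], 0.7), ([149.0, 189.0], 0.63), ([254.0, 383.0], 0.56)]
lid [([264.0, 133.0], 0.96), ([339.0, 295.0], 0.17)]
jar1 [([183.0, 435.0], 0.93), ([322.0, 449.0], 0.88), ([194.0, 479.0], 0.85), ([230.0, 452.0], 0.77), ([236.0, 492.0], 0.69), ([265.0, 452.0], 0.66), ([287.0, 504.0], 0.56)]
t 0.35 pos [ 0.2376 -0.6317  0.2481] yaw -69.4 q7 -0.08 w 0.999 F [-0.5  0.1 -0.1]
[[-26.49, -38.0, 4.82], np.float64(-69.4)]
```

View pics/ov0.png

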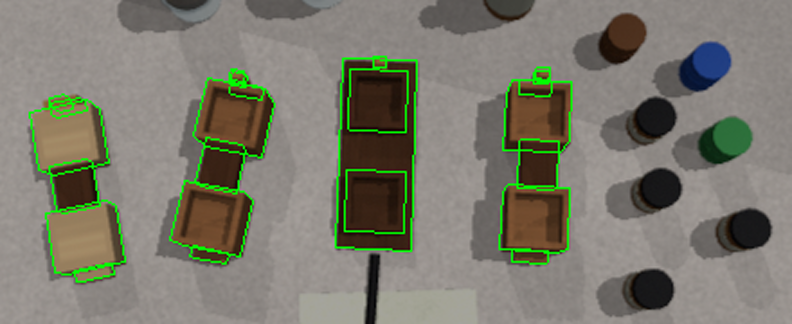

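View pics/crop0.png

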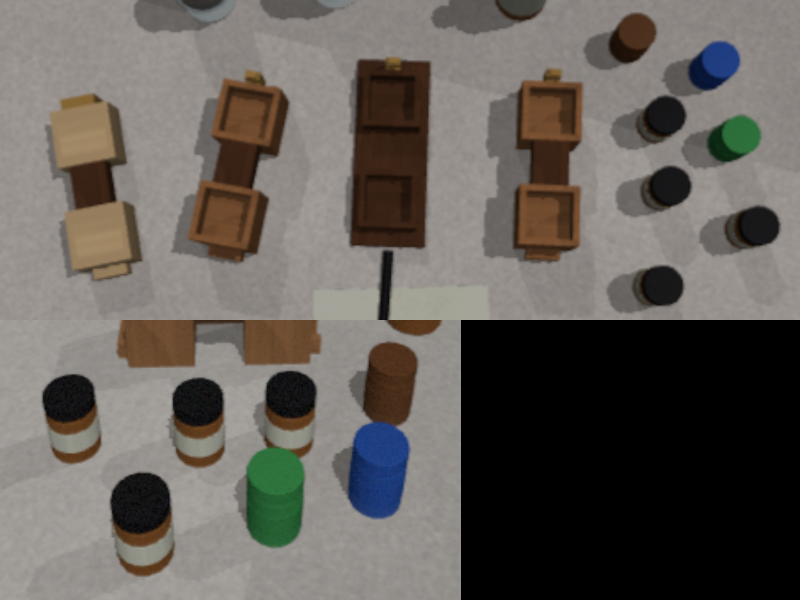

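```bash
cat >> h.py <<'E'
CAP=[np.array([[.022*np.cos(t),.022*np.sin(t),z] for t in a for z in(.047,.064)])]
M['cap']=CAP
def jars(im,c,seeds,z=0):
    g=(im.max(2)<42).astype(float); out=[]
    for s in seeds:
        n0=M['jar']; M['jar']=CAP
        q,r=fit(g,c,'jar',[s[0],s[1],0],z); M['jar']=n0; out.append((*q[:2].round(4),round(r,2)))
    return out
JS=[(.577,-.288),(.499,-.288),(.451,-.381),(.391,-.271)]
DK=(.5566,.0186,-.0579); JY=DK[2]+np.pi/2
def dk(x,y=0): c,s=np.cos(DK[2]),np.sin(DK[2]); return DK[0]+c*x-s*y,DK[1]+s*x+c*y
E
python3 - <<'E'
from h import *
for c in("top","side"): print(c,jars(cv2.imread(f"pics/{c}0.png"),c,JS))
print(dk(58),dk(-58),np.degrees(JY))
go((.391,-.273,.2,JY),(.391,-.273,.051,JY))
E
```

```text
top [(np.float64(0.5799), np.float64(-0.2898), np.float64(0.21)), (np.float64(0.5018), np.float64(-0.2908), np.float64(0.22)), (np.float64(0.4539), np.float64(-0.3837), np.float64(0.22)), (np.float64(0.3928), np.float64(-0.2748), np.float64(0.21))]
side [(np.float64(0.5792), np.float64(-0.2868), np.float64(0.29)), (np.float64(0.4994), np.float64(-0.2874), np.float64(0.3)), (np.float64(0.4523), np.float64(-0.3826), np.float64(0.24)), (np.float64(0.3888), np.float64(-0.2716), np.float64(0.29))]
(np.float64(58.45940726704275), np.float64(-3.3377239706115955)) (np.float64(-57.34620726704274), np.float64(3.374923970611596)) 86.68257436619253
t 0.35 pos [ 0.2376 -0.6317  0.2481] yaw -69.4 q7 -0.08 w 0.999 F [-0.5  0.1 -0.1]
[[-28.17, -26.98, 4.82], np.float64(23.9)]
[[-28.16, -26.99, 19.72], np.float64(23.9)]
```

>>> carry_out:
  deltas:
    - [[-14, -13.5, 4.8], 12]
    - [[-28.2, -27, 4.8], 23.9]
    - [[-28.2, -27, 4.8], 23.9]
    - [[-28.2, -27, 4.8], 23.9]
    - [[-28.2, -27, 4.8], 23.9]
    - [[-28.2, -27, 4.8], 23.9]
    - [[-28.2, -27, 4.8], 23.9]
    - [[-28.2, -27, 4.8], 23.9]
    - [[-28.2, -27, 4.8], 23.9]
    - [[-28.2, -27, 4.8], 23.9]
  hand: 0.75
  newtons: 30

```text
t: 1.6
eef_pos: [0.3905, -0.2741, 0.2003]
tool_rot: [-0.0, -0.686, 0.728, -0.0]
contact_force: [-0.5, -1.1, 0.5]
gripper_width: 0.753
```

```bash
python3 - <<'E'
from h import *
go((.3915,-.273,.2,JY),(.3915,-.273,.051,JY))
print(readout.get_obs()['q'].round(2))
E
```

```text
t 1.60 pos [ 0.3905 -0.2741  0.2003] yaw -93.4 q7 -1.17 w 0.753 F [-0.5 -1.1  0.5]
[[-0.12, -0.1, 0.03], np.float64(-0.1)]
[[-0.12, -0.1, 14.93], np.float64(-0.1)]
[ 0.53  0.21 -0.06  2.06  0.02  0.87 -1.17]
```

>>> carry_out:
  deltas:
    - [[-0.1, -0.1, 6], 0]
    - [[-0.1, -0.1, 12], 0]
    - [[-0.1, -0.1, 14.9], 0]
    - [[-0.1, -0.1, 14.9], 0]
    - [[-0.1, -0.1, 14.9], 0]

```text
t: 2.22
eef_pos: [0.392, -0.2743, 0.0523]
tool_rot: [0.0, -0.685, 0.728, -0.001]
contact_force: [0.6, 0.4, 0.8]
gripper_width: 0.754
```

>>> carry_out:
  deltas:
    - [[0, 0, 0], 0]
    - [[0, 0, 0], 0]
    - [[0, 0, 0], 0]
    - [[0, 0, 0], 0]
    - [[0, 0, 0], 0]
    - [[0, 0, 0], 0]
  hand: 0
  newtons: 35

```text
t: 2.98
eef_pos: [0.3932, -0.2753, 0.0542]
tool_rot: [0.0, -0.685, 0.729, -0.003]
contact_force: [-1.3, -0.2, 6.8]
gripper_width: 0.501
```

>>> carry_out:
  deltas:
    - [[0, 0, -5], 0]
    - [[0, 0, -10], 0]
    - [[0, 0, -15], 0]
    - [[0, 0, -15], 0]
    - [[0, 0, -15], 0]

```text
t: 3.6
eef_pos: [0.3921, -0.2746, 0.2042]
tool_rot: [0.001, -0.685, 0.729, -0.003]
contact_force: [0.5, -0.3, -2.4]
gripper_width: 0.5
```

```bash
cat > lk.py <<'E'
from h import *
import sys
def shot(n,c="top"):
    im=read_camera(c); cv2.imwrite(f"pics/{n}.png",im[:,:,::-1]); return im
E
python3 - <<'E'
from lk import *
im=shot("t1"); s=shot("s1","side"); x,_,_=pose()
print(jars(im,"top",JS[:3]),jars(s,"side",JS[:3]))
z=.15
go((*dk(-.058),.2,JY),(*dk(-.058),.063,JY))
E
```

```text
[(np.float64(0.5807), np.float64(-0.2894), np.float64(0.23)), (np.float64(0.5018), np.float64(-0.2908), np.float64(0.23)), (np.float64(0.4492), np.float64(-0.3698), np.float64(0.65))] [(np.float64(0.5799), np.float64(-0.2865), np.float64(0.3)), (np.float64(0.5), np.float64(-0.2874), np.float64(0.3)), (np.float64(0.4524), np.float64(-0.3826), np.float64(0.25))]
t 3.70 pos [ 0.3916 -0.2743  0.203 ] yaw -93.5 q7 -1.17 w 0.500 F [-1.6  0.6 -1.3]
[[-30.23, -8.86, 0.27], np.float64(-0.2)]
[[-30.25, -8.83, 13.97], np.float64(-0.2)]
```

>>> carry_out:
  deltas:
    - [[-6, -2, 0], 0]
    - [[-12, -4, 0], 0]
    - [[-18, -6, 0], 0]
    - [[-24, -8, 0], 0]
    - [[-30.2, -8.9, 0.3], -0.2]
    - [[-30.2, -8.9, 0.3], -0.2]
    - [[-30.2, -8.9, 0.3], -0.2]
    - [[-30.2, -8.9, 0.3], -0.2]

```text
t: 4.7
eef_pos: [0.4984, 0.0199, 0.1989]
tool_rot: [-0.001, -0.685, 0.728, -0.001]
contact_force: [0.1, -0.1, -0.6]
gripper_width: 0.505
```

```bash
python3 - <<'E'
from lk import *
im=shot("t2"); s=shot("s2","side"); x,_,_=pose()
print(jars(im,"top",[x[:2]],x[2]-.054),jars(s,"side",[x[:2]],x[2]-.054))
go((*dk(-.058),.1,JY),(*dk(-.058),.064,JY))
E
```

```text
[(np.float64(0.5112), np.float64(0.0231), np.float64(inf))] [(np.float64(0.4951), np.float64(0.0351), np.float64(0.73))]
t 4.80 pos [0.4987 0.02   0.1994] yaw -93.5 q7 -1.88 w 0.504 F [ 0.5  0.4 -1.4]
[[-0.22, 0.03, 9.94], np.float64(-0.2)]
[[-0.22, 0.03, 13.54], np.float64(-0.2)]h.py:45: RuntimeWarning: divide by zero encountered in scalar divide
  return pp,r.fun/mk.sum()
```

>>> carry_out:
  deltas:
    - [[-0.2, 0, 5], 0]
    - [[-0.2, 0, 9.5], 0]
    - [[-0.2, 0, 11], 0]
    - [[-0.2, 0, 12], 0]
    - [[-0.2, 0, 12.5], 0]
    - [[-0.2, 0, 12.5], 0]

```text
t: 5.55
eef_pos: [0.4996, 0.0217, 0.0751]
tool_rot: [0.0, -0.685, 0.728, -0.002]
contact_force: [-0.0, 0.2, -2.2]
gripper_width: 0.504
```

```bash
python3 - <<'E'
from lk import *
im=shot("t3"); s=shot("s3","side")
cv2.imwrite("pics/v3.png",np.hstack([cv2.resize(im[170:310,240:360],(480,560)),cv2.resize(s[190:290,240:380],(320,229)) if 0 else cv2.resize(s[190:290,240:320],(320,560))])[:,:,::-1])
go((*dk(-.058),.064,JY))
E
```

```text
t 5.65 pos [0.4996 0.0218 0.0752] yaw -93.5 q7 -1.97 w 0.504 F [ 1.4  0.7 -1.2]
[[-0.01, 0.1, 1.12], np.float64(-0.2)]
```

View pics/v3.png

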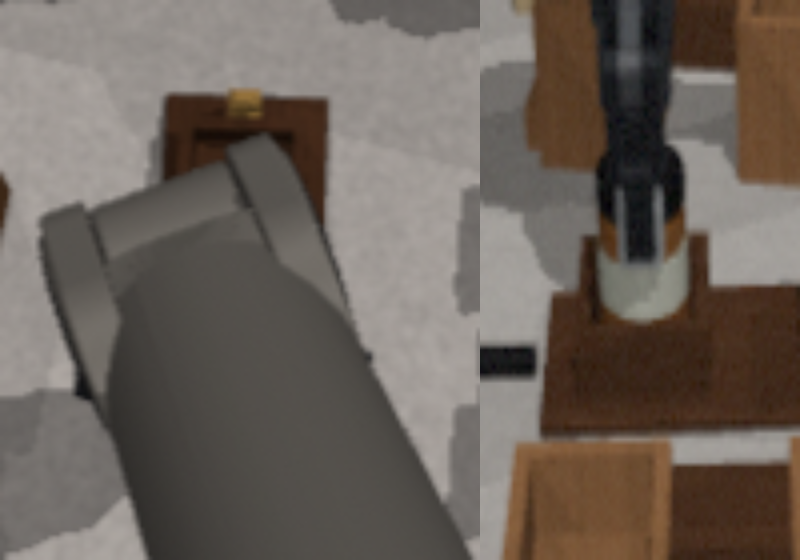

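>>> carry_out:
  deltas:
    - [[0, 0, 0.7], 0]
    - [[0, 0, 1.2], 0]
    - [[0, 0, 1.2], 0]
    - [[0, 0, 1.2], 0]

```text
t: 6.15
eef_pos: [0.4997, 0.0218, 0.0632]
tool_rot: [0.0, -0.685, 0.728, -0.002]
contact_force: [-0.0, -0.3, -0.5]
gripper_width: 0.502
```

>>> carry_out:
  deltas:
    - [[0, 0, 0], 0]
    - [[0, 0, 0], 0]
    - [[0, 0, 0], 0]
    - [[0, 0, 0], 0]
    - [[0, 0, -6], 0]
    - [[0, 0, -12], 0]
    - [[0, 0, -14], 0]
    - [[0, 0, -14], 0]
  hand: 0.75

```text
t: 7.15
eef_pos: [0.5003, 0.0222, 0.2048]
tool_rot: [0.002, -0.685, 0.728, -0.003]
contact_force: [-0.2, 0.8, -1.1]
gripper_width: 0.748
```

```bash
python3 - <<'E'
from lk import *
s=shot("s4","side")
print(jars(s,"side",JS[:3]),jars(s,"side",[dk(-.058)],.008))
P=(.501,-.2885)
go((*P,.2,JY),(*P,.052,JY))
E
```

```text
[(np.float64(0.5792), np.float64(-0.2868), np.float64(0.29)), (np.float64(0.4994), np.float64(-0.2875), np.float64(0.3)), (np.float64(0.4516), np.float64(-0.3825), np.float64(0.24))] [(np.float64(0.4964), np.float64(0.0297), np.float64(0.44))]
t 7.20 pos [0.4993 0.022  0.2033] yaw -93.5 q7 -1.89 w 0.748 F [-0.3  0.4 -0.8]
[[30.98, -2.06, 0.41], np.float64(-0.2)]
[[30.95, -2.0, 15.21], np.float64(-0.2)]
```

>>> carry_out:
  deltas:
    - [[6, -0.4, 0], 0]
    - [[12, -0.8, 0], 0]
    - [[18, -1.2, 0], 0]
    - [[24, -1.6, 0.4], 0]
    - [[31, -2.1, 0.4], -0.2]
    - [[31, -2.1, 0.4], -0.2]
    - [[31, -2.1, 0.4], -0.2]
    - [[31, -2.1, 0.4], -0.2]
    - [[31, -2.1, 0.4], -0.2]
    - [[31, -2.1, 0.4], -0.2]

```text
t: 8.45
eef_pos: [0.5017, -0.2877, 0.2002]
tool_rot: [0.001, -0.687, 0.727, -0.002]
contact_force: [-1.1, 0.1, 0.8]
gripper_width: 0.75
```

>>> carry_out:
  deltas:
    - [[0.1, 0, 6], 0]
    - [[0.1, 0, 12], 0]
    - [[0.1, 0, 14.8], 0]
    - [[0.1, 0, 14.8], 0]
    - [[0.1, 0, 14.8], 0]

```text
t: 9.07
eef_pos: [0.5033, -0.2893, 0.0536]
tool_rot: [0.001, -0.687, 0.726, -0.003]
contact_force: [0.8, 0.4, -0.6]
gripper_width: 0.75
```

>>> carry_out:
  deltas:
    - [[0, 0, 0], 0]
    - [[0, 0, 0], 0]
    - [[0, 0, 0], 0]
    - [[0, 0, 0], 0]
    - [[0, 0, 0], 0]
    - [[0, 0, 0], 0]
  hand: 0

```text
t: 9.82
eef_pos: [0.5048, -0.2901, 0.0558]
tool_rot: [0.002, -0.687, 0.727, -0.005]
contact_force: [-0.7, -0.3, 7.6]
gripper_width: 0.504
```

>>> carry_out:
  deltas:
    - [[0, 0, -5], 0]
    - [[0, 0, -10], 0]
    - [[0, 0, -15], 0]
    - [[0, 0, -15], 0]
    - [[0, 0, -15], 0]

```text
t: 10.45
eef_pos: [0.5028, -0.2891, 0.2056]
tool_rot: [0.002, -0.687, 0.727, -0.005]
contact_force: [-0.3, -0.3, -2.0]
gripper_width: 0.504
```

```bash
python3 - <<'E'
from lk import *
go((*dk(.058),.203,JY),(*dk(.058),.076,JY))
E
```

```text
t 10.45 pos [ 0.5028 -0.2891  0.2056] yaw -93.2 q7 -1.26 w 0.504 F [-0.3 -0.3 -2. ]
[[-31.01, -9.45, 0.22], np.float64(0.1)]
[[-31.07, -9.33, 12.92], np.float64(0.1)]
```

>>> carry_out:
  deltas:
    - [[-6, -2, 0], 0]
    - [[-12, -4, 0], 0]
    - [[-18, -6, 0], 0]
    - [[-24, -8, 0], 0]
    - [[-31.1, -9.5, 0.2], 0.1]
    - [[-31.1, -9.5, 0.2], 0.1]
    - [[-31.1, -9.5, 0.2], 0.1]
    - [[-31.1, -9.5, 0.2], 0.1]
    - [[-31.1, -9.5, 0.2], 0.1]

```text
t: 11.58
eef_pos: [0.6147, 0.0136, 0.2029]
tool_rot: [0.001, -0.685, 0.728, -0.005]
contact_force: [-0.4, -0.3, -1.7]
gripper_width: 0.5
```

```bash
python3 - <<'E'
from lk import *
go((*dk(.058),.076,JY))
E
```

```text
t 11.57 pos [0.6147 0.0136 0.2029] yaw -93.5 q7 -1.85 w 0.500 F [-0.4 -0.3 -1.7]
[[-0.23, 0.14, 12.69], np.float64(-0.2)]
```

>>> carry_out:
  deltas:
    - [[-0.2, 0.1, 5], 0]
    - [[-0.2, 0.1, 9.5], 0]
    - [[-0.2, 0.1, 11], 0]
    - [[-0.2, 0.1, 12.2], 0]
    - [[-0.2, 0.1, 12.7], 0]
    - [[-0.2, 0.1, 12.7], 0]

```text
t: 12.32
eef_pos: [0.623, 0.0132, 0.082]
tool_rot: [0.007, -0.684, 0.729, -0.011]
contact_force: [6.9, -2.3, 14.9]
gripper_width: 0.501
```

>>> carry_out:
  deltas:
    - [[0, 0, 0.7], 0]
    - [[0, 0, 1.1], 0]
    - [[0, 0, 1.1], 0]
    - [[0, 0, 1.1], 0]

```text
t: 12.82
eef_pos: [0.6267, 0.0124, 0.0729]
tool_rot: [0.01, -0.684, 0.729, -0.013]
contact_force: [7.3, -0.4, -1.1]
gripper_width: 0.502
```

```bash
python3 - <<'E'
from lk import *
im=shot("t5"); s=shot("s5","side")
cv2.imwrite("pics/v5.png",np.hstack([cv2.resize(im[170:310,240:360],(320,374)),cv2.resize(s[180:290,240:380],(476,374))])[:,:,::-1])
go((*dk(.058),.076,JY))
E
```

```text
t 12.93 pos [0.6267 0.0124 0.0729] yaw -93.7 q7 -1.90 w 0.498 F [ 5.7  0.1 -2. ]
[[-0.2, 1.23, -0.35], np.float64(-0.4)]
```

View pics/v5.png

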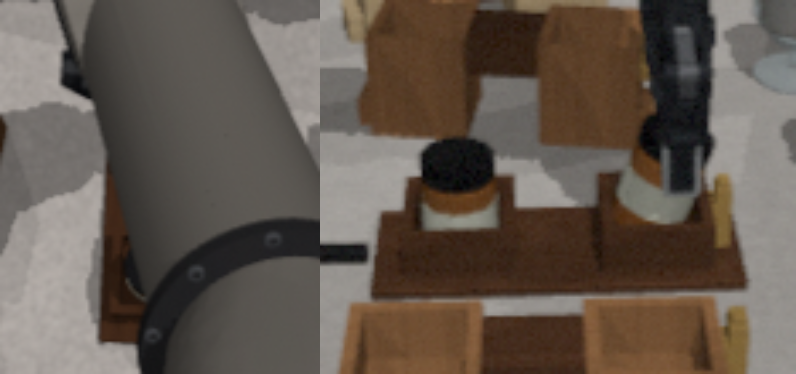

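>>> carry_out:
  deltas:
    - [[-0.2, 0.5, -0.1], 0]
    - [[-0.2, 1, -0.1], 0]
    - [[-0.2, 1.2, 0], 0]
    - [[-0.2, 1.2, 0.3], 0]
    - [[-0.2, 1.2, 0.5], 0]

```text
t: 13.55
eef_pos: [0.6218, 0.0144, 0.0713]
tool_rot: [0.015, -0.683, 0.73, -0.018]
contact_force: [10.5, -1.2, 4.9]
gripper_width: 0.502
```

```bash
python3 - <<'E'
from lk import *
s=shot("s6","side")
cv2.imwrite("pics/v6.png",cv2.resize(s[180:290,240:380],(560,440))[:,:,::-1])
go((*dk(.058),.076,JY))
E
```

```text
t 13.60 pos [0.6217 0.0145 0.0709] yaw -93.8 q7 -1.91 w 0.503 F [11.4  0.2  0.5]
[[-0.02, 0.7, -0.54], np.float64(-0.4)]
```

View pics/v6.png

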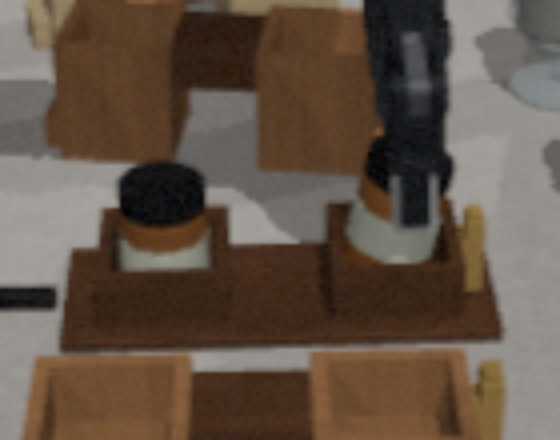

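>>> carry_out:
  deltas:
    - [[0, 0, 0], 0]
    - [[0, 0, 0], 0]
    - [[0, 0, 0], 0]
    - [[0, 0, 0], 0]
    - [[0, 0, 0], 0]
    - [[0, 0, -3], 0]
    - [[0, 0, -9], 0]
    - [[0, 0, -13], 0]
    - [[0, 0, -13], 0]
    - [[0, 0, -13], 0]
  hand: 0.75

```text
t: 14.85
eef_pos: [0.6151, 0.0151, 0.2002]
tool_rot: [0.015, -0.683, 0.73, -0.017]
contact_force: [-0.4, 0.4, -1.1]
gripper_width: 0.749
```

```bash
python3 - <<'E'
from lk import *
im=shot("t7");s=shot("s7","side")
print(jars(s,"side",JS[:3:2]),jars(s,"side",[dk(.058),dk(-.058)],.008))
cv2.imwrite("pics/v7.png",cv2.resize(s[180:290,240:380],(560,440))[:,:,::-1])
x,r,o=pose(); print("tool z",r.as_matrix()[:,2].round(4))
P=(.5805,-.2885)
go((*P,.2,JY),(*P,.052,JY))
E
```

```text
[(np.float64(0.5789), np.float64(-0.287), np.float64(0.29)), (np.float64(0.4523), np.float64(-0.3826), np.float64(0.24))] [(np.float64(0.6108), np.float64(0.0249), np.float64(0.49)), (np.float64(0.4963), np.float64(0.0299), np.float64(0.44))]
tool z [ 0.0434 -0.0054 -0.999 ]
t 14.95 pos [0.6147 0.0151 0.1992] yaw -93.7 q7 -1.87 w 0.753 F [-0.2 -0.3  0.5]
[[30.52, 1.42, -0.07], np.float64(-0.4)]
[[30.48, 2.07, 14.72], np.float64(-0.4)]
```

View pics/v7.png

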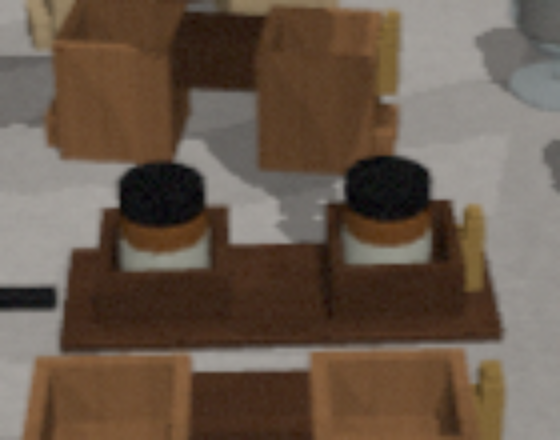

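```bash
python3 - <<'E'
from lk import *
go((.530,-.1588,.2,np.pi/2-.083),(.53,-.1588,.064,np.pi/2-.083))
E
```

```text
t 14.95 pos [0.6147 0.0151 0.1992] yaw -93.7 q7 -1.87 w 0.753 F [-0.2 -0.3  0.5]
[[17.9, 7.3, -0.36], np.float64(1.0)]
[[17.87, 7.9, 13.23], np.float64(1.0)]
```

>>> carry_out:
  deltas:
    - [[6, 2.4, -0.1], 0.3]
    - [[12, 4.8, -0.2], 0.6]
    - [[17.9, 7.3, -0.4], 1]
    - [[17.9, 7.3, -0.4], 1]
    - [[17.9, 7.3, -0.4], 1]
    - [[17.9, 7.3, -0.4], 1]
    - [[17.9, 7.3, -0.4], 1]

```text
t: 15.82
eef_pos: [0.5307, -0.157, 0.2002]
tool_rot: [0.014, -0.678, 0.735, -0.016]
contact_force: [0.8, 0.1, -0.5]
gripper_width: 0.749
```

```bash
python3 - <<'E'
from lk import *
go((.530,-.1588,.1,np.pi/2-.083),(.53,-.1588,.064,np.pi/2-.083))
E
```

```text
t 15.82 pos [ 0.5307 -0.157   0.2002] yaw -94.6 q7 -1.54 w 0.749 F [ 0.8  0.1 -0.5]
[[0.17, 0.49, 10.01], np.float64(0.2)]
[[0.16, 0.64, 13.6], np.float64(0.2)]
```

>>> carry_out:
  deltas:
    - [[0.2, 0.3, 6], 0.2]
    - [[0.2, 0.5, 10], 0.2]
    - [[0.2, 0.6, 13.6], 0.2]
    - [[0.2, 0.6, 13.6], 0.2]
    - [[0.2, 0.6, 13.6], 0.2]
    - [[0.2, 0.6, 13.6], 0.2]

```text
t: 16.58
eef_pos: [0.5318, -0.1593, 0.0658]
tool_rot: [0.015, -0.677, 0.736, -0.018]
contact_force: [-1.1, -0.4, 0.4]
gripper_width: 0.75
```

>>> carry_out:
  deltas:
    - [[0, 0, 0], 0]
    - [[0, 0, 0], 0]
    - [[0, 0, 0], 0]
    - [[0, 0, 0], 0]
    - [[0, 0, 0], 0]
    - [[0, 0, 0], 0]
  hand: 0
  newtons: 70

```text
t: 17.32
eef_pos: [0.5327, -0.1597, 0.0674]
tool_rot: [0.016, -0.677, 0.736, -0.019]
contact_force: [-3.0, -0.0, 8.7]
gripper_width: 0.451
```

>>> carry_out:
  deltas:
    - [[0, 0, -3], 0]
    - [[0, 0, -9], 0]
    - [[0, 0, -15], 0]
    - [[0, 0, -17], 0]
    - [[0, 0, -17], 0]
    - [[0, 0, -17], 0]

```text
t: 18.08
eef_pos: [0.5232, -0.1585, 0.2355]
tool_rot: [0.015, -0.677, 0.736, -0.018]
contact_force: [0.2, 1.0, -3.6]
gripper_width: 0.455
```

```bash
python3 - <<'E'
from lk import *
s=shot("s8","side"); x,r,o=pose(); print(r.as_matrix()[:,2].round(4))
go((DK[0],DK[1],.22,JY))
E
```

```text
[ 0.0452 -0.0053 -0.999 ]
t 18.12 pos [ 0.5232 -0.1584  0.2352] yaw -94.8 q7 -1.52 w 0.450 F [ 0.1 -0.6 -3.5]
[[-17.92, -1.79, 1.58], np.float64(-1.4)]
```

>>> carry_out:
  deltas:
    - [[-6, -0.6, 0.2], -0.4]
    - [[-12, -1.2, 0.4], -0.8]
    - [[-17.9, -2.1, 0.8], -1.4]
    - [[-17.9, -2.1, 0.8], -1.4]
    - [[-17.9, -2.1, 0.8], -1.4]
    - [[-17.9, -2.1, 0.8], -1.4]
    - [[-17.9, -2.1, 0.8], -1.4]

```text
t: 19.0
eef_pos: [0.5591, 0.0168, 0.2277]
tool_rot: [0.014, -0.685, 0.728, -0.017]
contact_force: [0.1, 1.0, -4.0]
gripper_width: 0.446
```

```bash
python3 - <<'E'
from lk import *
im=shot("t9");s=shot("s9","side")
x,r,o=pose(); z=x[2]-.0674
print(fit(woodmask(s).astype(float),"side","tray",[x[0]-.003,x[1],-.058],z))
s0=cv2.imread("pics/side0.png")[:,:,::-1]
p=[.5275,-.1575,-.0808]
ov=s.copy()
for k,p,z0 in(("tray",[x[0]-.0027,x[1],DK[2]],z),("dock",DK,0)):
  for b in M[k]: cv2.polylines(ov,[cv2.convexHull(proj("side",place(b,p,z0)).astype(np.float32)).astype(int)],True,(0,255,0))
cv2.imwrite("pics/v9.png",np.hstack([cv2.resize(ov[100:300,230:390],(400,500)),cv2.resize(s[100:300,230:390],(400,500))])[:,:,::-1])
T=(*dk(.0027),.15,JY); go(T,(*T[:2],.1055,JY))
E
```

```text
(array([ 0.55316199, -0.00725059,  0.30982901]), np.float64(0.2615749525616698))
t 19.10 pos [0.5592 0.0173 0.2279] yaw -93.5 q7 -1.88 w 0.453 F [-0.6  0.1 -3.3]
[[-0.14, 0.35, 7.78], np.float64(-0.1)]
[[-0.15, 0.56, 12.23], np.float64(-0.1)]
```

View pics/v9.png

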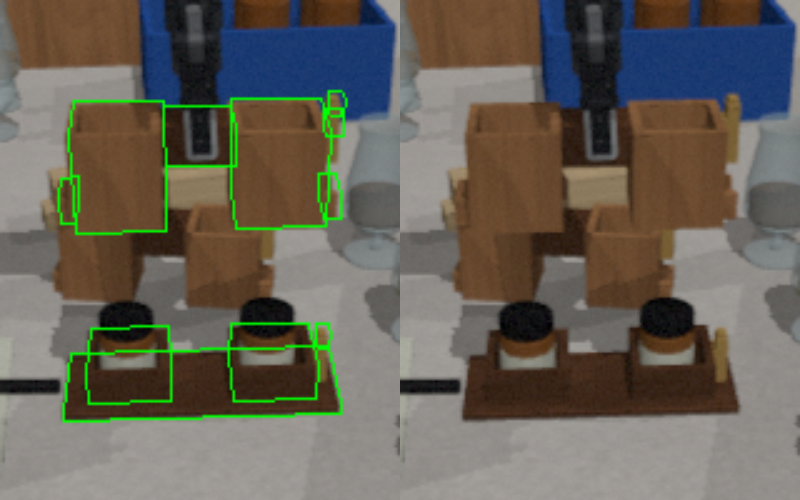

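>>> carry_out:
  deltas:
    - [[-0.1, 0.1, 4], -0.1]
    - [[-0.1, 0.3, 7.8], -0.1]
    - [[-0.1, 0.3, 7.8], -0.1]
    - [[-0.1, 0.3, 7.8], -0.1]

```text
t: 19.6
eef_pos: [0.5608, 0.018, 0.1512]
tool_rot: [0.015, -0.686, 0.727, -0.018]
contact_force: [-0.1, 0.3, -3.8]
gripper_width: 0.452
```

```bash
python3 - <<'E'
from lk import *
s=shot("s10","side")
T=(*dk(.0027),.13,JY); go(T,(*T[:2],.12,JY),(*T[:2],.1055,JY))
E
```

```text
t 19.65 pos [0.5612 0.0181 0.1517] yaw -93.4 q7 -1.92 w 0.452 F [-1.3 -0.  -3.8]
[[-0.03, 0.3, 2.16], np.float64(-0.1)]
[[-0.03, 0.35, 3.16], np.float64(-0.1)]
[[-0.03, 0.42, 4.61], np.float64(-0.1)]
```

>>> carry_out:
  deltas:
    - [[0, 0.3, 0.5], -0.1]
    - [[0, 0.4, 1.2], -0.1]
    - [[0, 0.4, 2], -0.1]
    - [[0, 0.4, 2.6], -0.1]
    - [[0, 0.4, 3.2], -0.1]
    - [[0, 0.4, 3.2], -0.1]

```text
t: 20.4
eef_pos: [0.5585, 0.0182, 0.1189]
tool_rot: [0.015, -0.686, 0.727, -0.018]
contact_force: [0.2, 0.6, -4.1]
gripper_width: 0.454
```

```bash
python3 - <<'E'
from lk import *
T=(*dk(.0027),.1055,JY); go(T)
E
```

```text
t 20.40 pos [0.5585 0.0182 0.1189] yaw -93.3 q7 -1.93 w 0.454 F [ 0.2  0.6 -4.1]
[[-0.04, -0.02, 1.34], np.float64(0.1)]
```

>>> carry_out:
  deltas:
    - [[0, 0, 0.4], 0]
    - [[0, 0, 0.8], 0]
    - [[0, 0, 1.2], 0]
    - [[0, 0, 1.4], 0]
    - [[0, 0, 1.4], 0]
    - [[0, 0, 1.4], 0]

```text
t: 21.15
eef_pos: [0.5589, 0.018, 0.1055]
tool_rot: [0.015, -0.686, 0.727, -0.018]
contact_force: [-3.9, -1.1, 5.9]
gripper_width: 0.453
```

```bash
python3 - <<'E'
from lk import *
s=shot("s11","side")
cv2.imwrite("pics/v11.png",cv2.resize(s[160:300,230:390],(640,560))[:,:,::-1])
T=(*dk(.0027),.1055,JY); go(T)
E
```

```text
t 21.20 pos [0.559  0.018  0.1055] yaw -93.3 q7 -1.94 w 0.451 F [-4.5 -0.6  5.8]
[[-0.04, -0.03, -0.0], np.float64(0.0)]
```

View pics/v11.png

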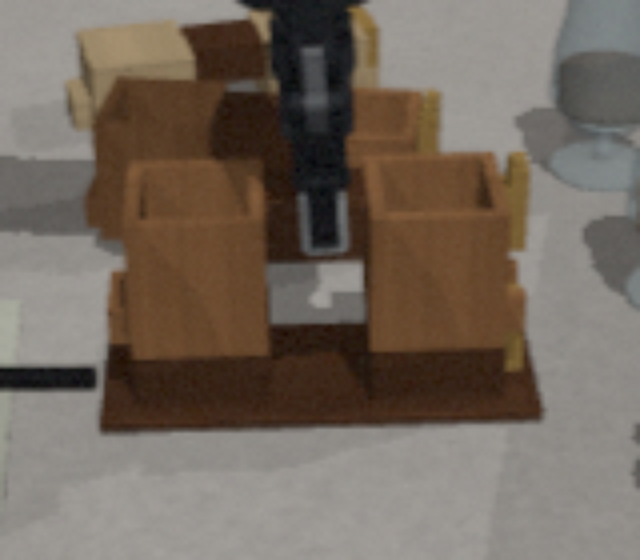

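>>> carry_out:
  deltas:
    - [[0, 0, 0], 0]
    - [[0, 0, 0], 0]
    - [[0, 0, 0], 0]
    - [[0, 0, 0], 0]
    - [[0, 0.2, -4], 0]
    - [[0, 0.4, -9], 0]
    - [[0, 0.5, -12], 0]
    - [[0, 0.5, -12], 0]
  hand: 0.75

```text
t: 22.2
eef_pos: [0.5498, 0.0192, 0.2278]
tool_rot: [0.017, -0.686, 0.727, -0.02]
contact_force: [0.1, 0.5, -0.1]
gripper_width: 0.744
```

```bash
python3 - <<'E'
from lk import *
im=shot("t12");s=shot("s12","side")
q,c=fit(woodmask(s).astype(float),"side","tray",[DK[0],DK[1],DK[2]],.038); print(q,c)
print(jars(s,"side",JS[:3:2]),jars(im,"top",JS[:3:2]))
P=(.580,-.2885); x,r,o=pose(); print(r.as_matrix()[:,2].round(4))
go((*P,.2,JY),(*P,.052,JY))
E
```

```text
[ 0.5514692   0.02006553 -0.10282279] 0.41771121644980325
[(np.float64(0.5794), np.float64(-0.2876), np.float64(0.28)), (np.float64(0.4518), np.float64(-0.3828), np.float64(0.24))] [(np.float64(0.5807), np.float64(-0.2894), np.float64(0.22)), (np.float64(0.4539), np.float64(-0.384), np.float64(0.24))]
[ 0.0468 -0.0057 -0.9989]
t 22.30 pos [0.5481 0.0189 0.2248] yaw -93.3 q7 -1.88 w 0.754 F [-1.   0.4 -0.1]
[[30.5, -4.82, 2.8], np.float64(0.0)]
[[30.45, -4.12, 17.58], np.float64(0.0)]
```

>>> carry_out:
  deltas:
    - [[6, -1, 0], 0]
    - [[12, -2, 0], 0]
    - [[18, -3, 0], 0]
    - [[24, -4, 1.5], 0]
    - [[30.5, -4.8, 2.8], 0]
    - [[30.5, -4.8, 2.8], 0]
    - [[30.5, -4.8, 2.8], 0]
    - [[30.5, -4.8, 2.8], 0]
    - [[30.5, -4.8, 2.8], 0]
    - [[30.5, -4.8, 2.8], 0]

```text
t: 23.55
eef_pos: [0.5801, -0.2876, 0.2003]
tool_rot: [0.015, -0.687, 0.726, -0.018]
contact_force: [-0.3, -0.4, 0.7]
gripper_width: 0.75
```

```bash
python3 - <<'E'
from lk import *
P=(.579,-.2885); go((*P,.1,JY),(*P,.052,JY))
E
```

```text
t 23.55 pos [ 0.5801 -0.2876  0.2003] yaw -93.2 q7 -1.31 w 0.750 F [-0.3 -0.4  0.7]
[[0.07, 0.59, 10.01], np.float64(0.1)]
[[0.05, 0.81, 14.81], np.float64(0.1)]
```

>>> carry_out:
  deltas:
    - [[0.1, 0.3, 6], 0]
    - [[0.1, 0.6, 12], 0]
    - [[0.1, 0.8, 14.8], 0]
    - [[0.1, 0.8, 14.8], 0]
    - [[0.1, 0.8, 14.8], 0]
    - [[0.1, 0.8, 14.8], 0]

```text
t: 24.3
eef_pos: [0.5805, -0.2895, 0.0543]
tool_rot: [0.016, -0.687, 0.726, -0.02]
contact_force: [0.4, 0.1, 0.5]
gripper_width: 0.752
```

>>> carry_out:
  deltas:
    - [[0, 0, 0], 0]
    - [[0, 0, 0], 0]
    - [[0, 0, 0], 0]
    - [[0, 0, 0], 0]
    - [[0, 0, 0], 0]
    - [[0, 0, 0], 0]
  hand: 0
  newtons: 35

```text
t: 25.05
eef_pos: [0.5816, -0.29, 0.0561]
tool_rot: [0.016, -0.687, 0.726, -0.021]
contact_force: [-1.7, 0.8, 7.9]
gripper_width: 0.504
```

>>> carry_out:
  deltas:
    - [[0, 0.2, -5], 0]
    - [[0, 0.5, -10], 0]
    - [[0, 0.7, -15], 0]
    - [[0, 0.9, -19], 0]
    - [[0, 0.9, -19], 0]
    - [[0, 0.9, -19], 0]

```text
t: 25.8
eef_pos: [0.5619, -0.2877, 0.2445]
tool_rot: [0.016, -0.687, 0.726, -0.021]
contact_force: [-0.1, 0.9, -1.3]
gripper_width: 0.502
```

```bash
python3 - <<'E'
from lk import *
T=dk(-.058); go((*T,.24,JY))
E
```

```text
t 25.80 pos [ 0.5619 -0.2877  0.2445] yaw -93.2 q7 -1.30 w 0.502 F [-0.1  0.9 -1.3]
[[-30.57, 8.05, -0.12], np.float64(0.1)]
```

>>> carry_out:
  deltas:
    - [[-6, 1.6, 0], 0]
    - [[-12, 3.2, 0], 0]
    - [[-18, 4.8, 0], 0]
    - [[-24, 6.4, 0], 0]
    - [[-30.6, 7.9, 0], 0.1]
    - [[-30.6, 7.9, 0], 0.1]
    - [[-30.6, 7.9, 0], 0.1]
    - [[-30.6, 7.9, 0], 0.1]
    - [[-30.6, 7.9, 0], 0.1]

```text
t: 26.92
eef_pos: [0.5003, 0.0207, 0.2386]
tool_rot: [0.016, -0.685, 0.728, -0.021]
contact_force: [-0.1, -0.7, -1.1]
gripper_width: 0.502
```

```bash
python3 - <<'E'
from lk import *
T=dk(-.0565); go((*T,.18,JY),(*T,.15,JY),(*T,.138,JY))
E
```

```text
t 26.93 pos [0.5003 0.0207 0.2386] yaw -93.5 q7 -1.89 w 0.502 F [-0.1 -0.7 -1.1]
[[-0.15, 0.32, 5.85], np.float64(-0.1)]
[[-0.16, 0.48, 8.84], np.float64(-0.1)]
[[-0.17, 0.54, 10.04], np.float64(-0.1)]
```

>>> carry_out:
  deltas:
    - [[-0.2, 0.2, 3], -0.1]
    - [[-0.2, 0.3, 5.5], -0.1]
    - [[-0.2, 0.3, 5.5], -0.1]
    - [[-0.2, 0.4, 7], -0.1]
    - [[-0.2, 0.5, 8], -0.1]
    - [[-0.2, 0.5, 8.8], -0.1]
    - [[-0.2, 0.5, 8.8], -0.1]

```text
t: 27.8
eef_pos: [0.4997, 0.0222, 0.1499]
tool_rot: [0.015, -0.686, 0.727, -0.02]
contact_force: [-0.3, -0.3, -1.5]
gripper_width: 0.502
```

```bash
python3 - <<'E'
from lk import *
T=dk(-.0565); go((*T,.138,JY))
E
```

```text
t 27.80 pos [0.4997 0.0222 0.1499] yaw -93.4 q7 -1.96 w 0.502 F [-0.3 -0.3 -1.5]
[[0.02, 0.01, 1.19], np.float64(-0.0)]
```

No contact; lower, release, and go on to the last jar.

>>> carry_out:
  deltas:
    - [[0, 0, 0.6], 0]
    - [[0, 0, 1.1], 0]
    - [[0, 0, 1.1], 0]

```text
t: 28.18
eef_pos: [0.5001, 0.0221, 0.1386]
tool_rot: [0.015, -0.686, 0.727, -0.02]
contact_force: [-0.7, 0.1, -1.4]
gripper_width: 0.503
```

>>> carry_out:
  deltas:
    - [[0, 0, 0], 0]
    - [[0, 0, 0], 0]
    - [[0, 0, 0], 0]
    - [[0, 0, 0], 0]
    - [[0, 0.2, -5], 0]
    - [[0, 0.5, -10], 0]
    - [[0, 0.5, -10], 0]
    - [[0, 0.5, -10], 0]
  hand: 0.75

```text
t: 29.18
eef_pos: [0.4898, 0.0231, 0.2379]
tool_rot: [0.015, -0.686, 0.727, -0.02]
contact_force: [-0.1, -0.6, -0.8]
gripper_width: 0.748
```

```bash
python3 - <<'E'
from lk import *
s=shot("s13","side")
print(jars(s,"side",JS[2:3]),jars(s,"side",[dk(-.058)],.082))
P=(.452,-.3833); go((*P,.2,JY))
E
```

```text
[(np.float64(1.8258), np.float64(7.2483), np.float64(1.0))] [(np.float64(0.4973), np.float64(0.0318), np.float64(0.37))]
t 29.23 pos [0.4895 0.023  0.2372] yaw -93.4 q7 -1.90 w 0.750 F [-0.1  0.1 -0.6]
[[40.76, 1.55, 3.88], np.float64(-0.0)]
```

```bash
python3 - <<'E'
from lk import *
im=shot("t14");s=shot("s14","side")
print([(np.round(d["centre"]).tolist(),round(d["score"],2)) for d in models.spot_in("jar1","top")])
print([(np.round(d["centre"]).tolist(),round(d["score"],2)) for d in models.spot_in("jar1","side")])
cv2.imwrite("pics/v14.png",np.hstack([cv2.resize(im[150:390,340:600],(400,369)),cv2.resize(s[270:470,160:440],(400,369))])[:,:,::-1])
E
```

```text
[([195.0, 481.0], 0.93), ([237.0, 492.0], 0.79), ([304.0, 525.0], 0.77), ([183.0, 434.0], 0.75), ([257.0, 210.0], 0.34)]
[([408.0, 339.0], 0.94), ([392.0, 400.0], 0.85), ([338.0, 407.0], 0.78), ([203.0, 276.0], 0.71), ([192.0, 299.0], 0.54)]
```

View pics/v14.png

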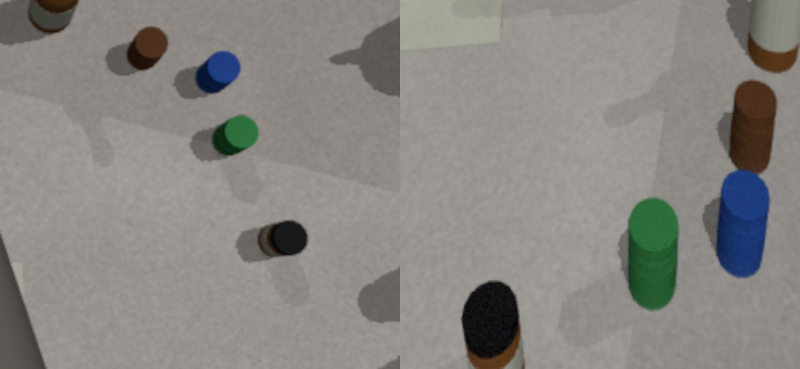

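```bash
python3 - <<'E'
from lk import *
im=cv2.imread("pics/t14.png");s=cv2.imread("pics/s14.png")
p=unproj("top",527,304,.064)[:2]; q=unproj("side",223,438,.06)[:2]; print(p,q)
J=jars(im,"top",[p]); print(J,jars(s,"side",[J[0][:2]]))
P=(J[0][0]-.001,J[0][1]+.001); go((*P,.2,JY))
E
```

```text
[ 0.41905353 -0.42068865] [ 0.41723381 -0.42164905]
[(np.float64(0.4189), np.float64(-0.4218), np.float64(0.22))] [(np.float64(0.4165), np.float64(-0.4214), np.float64(0.22))]
t 29.43 pos [0.4896 0.0232 0.237 ] yaw -93.4 q7 -1.90 w 0.751 F [-0.2  0.6 -0.2]
[[44.72, 4.74, 3.73], np.float64(-0.0)]
```

>>> carry_out:
  deltas:
    - [[6, 0.6, 0.3], 0]
    - [[12, 1.2, 0.7], 0]
    - [[18, 1.8, 1.2], 0]
    - [[24, 2.4, 1.8], 0]
    - [[30, 3.1, 2.5], 0]
    - [[36, 3.8, 3.1], 0]
    - [[42, 4.5, 3.7], 0]
    - [[44.7, 4.7, 3.7], 0]
    - [[44.7, 4.7, 3.7], 0]
    - [[44.7, 4.7, 3.7], 0]

```text
t: 30.68
eef_pos: [0.4187, -0.4193, 0.1997]
tool_rot: [0.015, -0.686, 0.727, -0.019]
contact_force: [0.7, -0.2, -0.1]
gripper_width: 0.747
```

```bash
python3 - <<'E'
from lk import *
P=(.417,-.4216); go((*P,.1,JY),(*P,.052,JY)); s=shot("s15","side"); print(jars(s,"side",[(.4177,-.4216)]))
E
```

```text
t 30.68 pos [ 0.4187 -0.4193  0.1997] yaw -93.3 q7 -0.93 w 0.747 F [ 0.7 -0.2 -0.1]
[[0.19, 0.62, 9.95], np.float64(0.0)]
[[0.17, 0.85, 14.74], np.float64(0.0)]
[(np.float64(0.4164), np.float64(-0.4209), np.float64(0.23))]
```

>>> carry_out:
  deltas:
    - [[0.2, 0.3, 6], 0]
    - [[0.2, 0.6, 12], 0]
    - [[0.2, 0.9, 14.7], 0]
    - [[0.2, 0.9, 14.7], 0]
    - [[0.2, 0.9, 14.7], 0]
    - [[0.2, 0.9, 14.7], 0]

```text
t: 31.48
eef_pos: [0.418, -0.4221, 0.0546]
tool_rot: [0.015, -0.687, 0.726, -0.02]
contact_force: [-0.5, -0.7, -0.4]
gripper_width: 0.749
```

>>> carry_out:
  deltas:
    - [[0, 0, 0], 0]
    - [[0, 0, 0], 0]
    - [[0, 0, 0], 0]
    - [[0, 0, 0], 0]
    - [[0, 0, 0], 0]
    - [[0, 0, 0], 0]
  hand: 0

```text
t: 32.22
eef_pos: [0.4189, -0.4228, 0.0562]
tool_rot: [0.015, -0.687, 0.726, -0.022]
contact_force: [-0.5, 0.1, 7.6]
gripper_width: 0.506
```

>>> carry_out:
  deltas:
    - [[0, 0.2, -5], 0]
    - [[0, 0.5, -10], 0]
    - [[0, 0.7, -15], 0]
    - [[0, 0.9, -19], 0]
    - [[0, 0.9, -19], 0]
    - [[0, 0.9, -19], 0]

```text
t: 32.98
eef_pos: [0.3996, -0.4198, 0.2448]
tool_rot: [0.015, -0.687, 0.726, -0.021]
contact_force: [-0.7, -1.1, -2.4]
gripper_width: 0.496
```

```bash
python3 - <<'E'
from lk import *
T=dk(.059); go((*T,.24,JY))
E
```

```text
t 32.98 pos [ 0.3996 -0.4198  0.2448] yaw -93.2 q7 -0.91 w 0.496 F [-0.7 -1.1 -2.4]
[[-44.64, -19.08, 1.15], np.float64(0.1)]
```

>>> carry_out:
  deltas:
    - [[-5.5, -2.3, 0], 0]
    - [[-11, -4.7, 0.2], 0]
    - [[-16.5, -7, 0.4], 0]
    - [[-22, -9.4, 0.6], 0]
    - [[-27.5, -11.7, 0.7], 0]
    - [[-33, -14, 0.9], 0]
    - [[-38.5, -16.4, 1], 0]
    - [[-44.6, -19.1, 1.1], 0.1]
    - [[-44.6, -19.1, 1.1], 0.1]
    - [[-44.6, -19.1, 1.1], 0.1]

```text
t: 34.22
eef_pos: [0.6147, 0.0149, 0.2385]
tool_rot: [0.014, -0.687, 0.727, -0.02]
contact_force: [-0.0, -0.1, -1.5]
gripper_width: 0.5
```

>>> carry_out:
  deltas:
    - [[0, 0, 0], 0]
    - [[0, 0, 0], 0]

```text
t: 34.48
eef_pos: [0.6141, 0.0131, 0.238]
tool_rot: [0.013, -0.686, 0.727, -0.02]
contact_force: [-0.2, -0.0, -1.6]
gripper_width: 0.502
```

```bash
python3 - <<'E'
from lk import *
T=dk(.059); go((*T,.18,JY),(*T,.15,JY),(*T,.138,JY))
E
```

```text
t 34.48 pos [0.6141 0.0131 0.238 ] yaw -93.4 q7 -1.86 w 0.502 F [-0.2 -0.  -1.6]
[[-0.26, 0.14, 5.8], np.float64(-0.1)]
[[-0.29, 0.28, 8.8], np.float64(-0.1)]
[[-0.3, 0.34, 10.0], np.float64(-0.1)]
```

>>> carry_out:
  deltas:
    - [[-0.3, 0.1, 3], -0.1]
    - [[-0.3, 0.2, 5.5], -0.1]
    - [[-0.3, 0.2, 5.5], -0.1]
    - [[-0.3, 0.2, 7], -0.1]
    - [[-0.3, 0.3, 8], -0.1]
    - [[-0.3, 0.3, 8.8], -0.1]
    - [[-0.3, 0.3, 8.8], -0.1]

```text
t: 35.35
eef_pos: [0.6149, 0.0153, 0.1493]
tool_rot: [0.013, -0.686, 0.727, -0.019]
contact_force: [0.1, 0.2, -1.3]
gripper_width: 0.504
```

```bash
python3 - <<'E'
from lk import *
T=dk(.059); go((*T,.138,JY))
E
```

```text
t 35.35 pos [0.6149 0.0153 0.1493] yaw -93.3 q7 -1.90 w 0.504 F [ 0.1  0.2 -1.3]
[[0.0, -0.01, 1.13], np.float64(0.0)]
```

>>> carry_out:
  deltas:
    - [[0, 0, 0.6], 0]
    - [[0, 0, 1.1], 0]
    - [[0, 0, 1.1], 0]

```text
t: 35.72
eef_pos: [0.6157, 0.0152, 0.1384]
tool_rot: [0.013, -0.686, 0.727, -0.02]
contact_force: [0.7, -0.2, -0.5]
gripper_width: 0.5
```

>>> carry_out:
  deltas:
    - [[0, 0, 0], 0]
    - [[0, 0, 0], 0]
    - [[0, 0, 0], 0]
    - [[0, 0, 0], 0]
    - [[0, 0.2, -5], 0]
    - [[0, 0.5, -10], 0]
    - [[0, 0.5, -10], 0]
    - [[0, 0.5, -10], 0]
  hand: 0.75

```text
t: 36.72
eef_pos: [0.6058, 0.0165, 0.2377]
tool_rot: [0.013, -0.686, 0.727, -0.02]
contact_force: [-0.3, -0.1, 0.1]
gripper_width: 0.754
```

```bash
python3 - <<'E'
from lk import *
im=shot("t16"); s=shot("s16","side")
print(fit(woodmask(im).astype(float),"top","tray",[.5393,.1893,-.2204]),fit(woodmask(im).astype(float),"top","lid",[.5244,.3573,.1808]))
cv2.imwrite("pics/v16.png",np.hstack([cv2.resize(im[150:350,90:340],(420,336)),cv2.resize(s[130:290,230:390],(336,336))])[:,:,::-1])
go((.5393,.1893,.2,np.pi/2-.2204))
E
```

```text
(array([ 0.53845817,  0.18896416, -0.2142429 ]), np.float64(0.08569720571155291)) (array([0.5245712 , 0.35733749, 0.17661448]), np.float64(0.09554157059228052))
t 36.83 pos [0.6053 0.0164 0.2365] yaw -93.3 q7 -1.87 w 0.753 F [-0.3  0.1 -0.8]
[[-16.91, 7.72, 3.17], np.float64(9.4)]
```

View pics/v16.png

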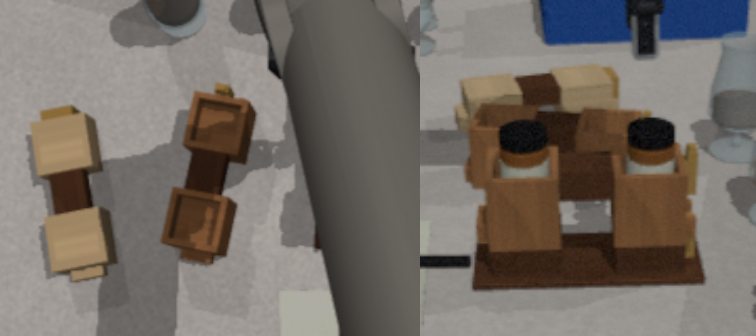

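>>> carry_out:
  deltas:
    - [[-5.6, 2.5, 1], 3]
    - [[-11.2, 5, 2], 6]
    - [[-16.9, 7.7, 3.1], 9.2]
    - [[-16.9, 7.7, 3.1], 9.2]
    - [[-16.9, 7.7, 3.1], 9.2]
    - [[-16.9, 7.7, 3.1], 9.2]
    - [[-16.9, 7.7, 3.1], 9.2]

```text
t: 37.7
eef_pos: [0.5401, 0.1876, 0.2006]
tool_rot: [0.013, -0.625, 0.78, -0.018]
contact_force: [0.5, -0.0, -0.2]
gripper_width: 0.752
```

```bash
python3 - <<'E'
from lk import *
Y=np.pi/2-.217; go((.538,.189,.1,Y),(.538,.189,.064,Y))
E
```

```text
t 37.70 pos [0.5401 0.1876 0.2006] yaw -102.6 q7 -2.38 w 0.752 F [ 0.5 -0.  -0.2]
[[-0.11, 0.69, 10.04], np.float64(-0.2)]
[[-0.12, 0.85, 13.64], np.float64(-0.2)]
```

>>> carry_out:
  deltas:
    - [[-0.1, 0.4, 6], -0.2]
    - [[-0.1, 0.7, 10], -0.2]
    - [[-0.1, 0.9, 13.6], -0.2]
    - [[-0.1, 0.9, 13.6], -0.2]
    - [[-0.1, 0.9, 13.6], -0.2]
    - [[-0.1, 0.9, 13.6], -0.2]

```text
t: 38.45
eef_pos: [0.5388, 0.1893, 0.0662]
tool_rot: [0.015, -0.626, 0.779, -0.019]
contact_force: [-1.0, -0.2, -0.2]
gripper_width: 0.748
```

>>> carry_out:
  deltas:
    - [[0, 0, 0], 0]
    - [[0, 0, 0], 0]
    - [[0, 0, 0], 0]
    - [[0, 0, 0], 0]
    - [[0, 0, 0], 0]
    - [[0, 0, 0], 0]
  hand: 0
  newtons: 70

```text
t: 39.2
eef_pos: [0.5398, 0.1895, 0.0679]
tool_rot: [0.016, -0.626, 0.779, -0.019]
contact_force: [-1.3, -1.7, 8.0]
gripper_width: 0.452
```

```bash
python3 - <<'E'
from lk import *
Y=np.pi/2-.217; go((.538,.189,.1,Y),(.538,.189,.27,Y))
E
```

```text
t 39.20 pos [0.5398 0.1895 0.0679] yaw -102.5 q7 -2.47 w 0.452 F [-1.3 -1.7  8. ]
[[0.08, 0.0, -3.22], np.float64(-0.0)]
[[0.08, -0.84, -20.2], np.float64(-0.0)]
```

>>> carry_out:
  deltas:
    - [[0, -0.1, -3], 0]
    - [[0, -0.3, -8], 0]
    - [[0.1, -0.5, -13], 0]
    - [[0.1, -0.8, -18], 0]
    - [[0.1, -0.9, -20.7], 0]
    - [[0.1, -0.9, -20.7], 0]
    - [[0.1, -0.9, -20.7], 0]

```text
t: 40.08
eef_pos: [0.5373, 0.1881, 0.2734]
tool_rot: [0.014, -0.626, 0.779, -0.019]
contact_force: [-0.3, 0.7, -2.9]
gripper_width: 0.455
```

```bash
python3 - <<'E'
from lk import *
T=dk(.0009); go((*T,.275,JY))
E
```

```text
t 40.08 pos [0.5373 0.1881 0.2734] yaw -102.5 q7 -2.35 w 0.455 F [-0.3  0.7 -2.9]
[[16.12, -5.63, 0.12], np.float64(-9.1)]
```

>>> carry_out:
  deltas:
    - [[5, -1.8, 0], -3]
    - [[10, -3.5, 0], -6]
    - [[16.1, -5.6, 0.1], -9.1]
    - [[16.1, -5.6, 0.1], -9.1]
    - [[16.1, -5.6, 0.1], -9.1]
    - [[16.1, -5.6, 0.1], -9.1]
    - [[16.1, -5.6, 0.1], -9.1]
    - [[16.1, -5.6, 0.1], -9.1]

```text
t: 41.08
eef_pos: [0.5572, 0.0197, 0.2751]
tool_rot: [0.013, -0.686, 0.727, -0.02]
contact_force: [-0.1, -0.3, -2.9]
gripper_width: 0.449
```

```bash
python3 - <<'E'
from lk import *
s=shot("s17","side"); x,r,o=pose(); ov=s.copy()
for k,p,z0 in(("tray",[*(x[:2]-[.0009,0]),DK[2]],x[2]-.0679),("tray",DK,.038)):
  for b in M[k]: cv2.polylines(ov,[cv2.convexHull(proj("side",place(b,p,z0)).astype(np.float32)).astype(int)],True,(0,255,0))
cv2.imwrite("pics/v17.png",np.hstack([cv2.resize(ov[60:300,230:390],(400,600)),cv2.resize(s[60:300,230:390],(400,600))])[:,:,::-1])
T=dk(.0009); go((*T,.228,JY),(*T,.194,JY),(*T,.18,JY))
E
```

```text
t 41.12 pos [0.5572 0.0195 0.2752] yaw -93.3 q7 -1.86 w 0.455 F [ 0.2  0.8 -1.8]
[[0.05, 0.19, 4.71], np.float64(0.0)]
[[0.02, 0.35, 8.11], np.float64(0.0)]
[[0.01, 0.41, 9.51], np.float64(0.0)]
```

View pics/v17.png

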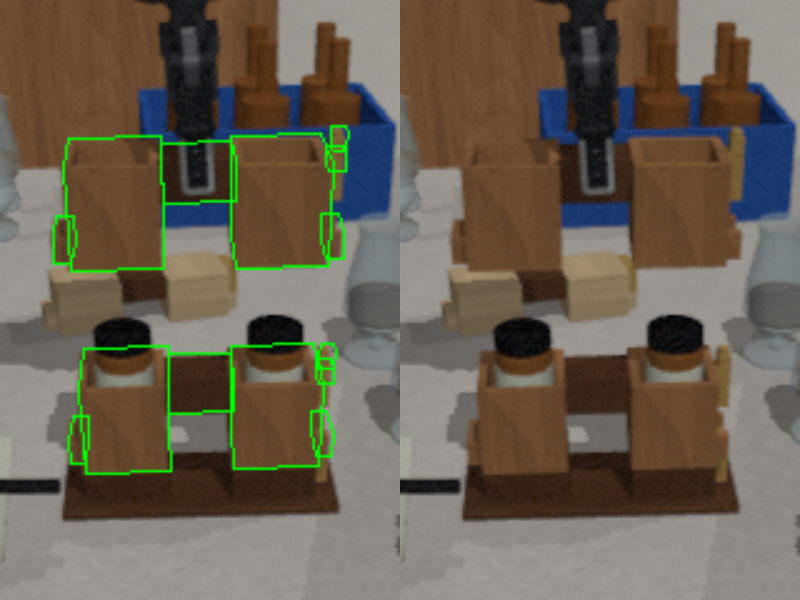

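>>> carry_out:
  deltas:
    - [[0, 0.1, 2.5], 0]
    - [[0, 0.2, 4.7], 0]
    - [[0, 0.2, 4.7], 0]
    - [[0, 0.3, 5.6], 0]
    - [[0, 0.3, 6.5], 0]
    - [[0, 0.3, 7.4], 0]
    - [[0, 0.3, 8.1], 0]
    - [[0, 0.3, 8.1], 0]

```text
t: 42.12
eef_pos: [0.5576, 0.0187, 0.1934]
tool_rot: [0.012, -0.686, 0.727, -0.019]
contact_force: [0.5, 0.7, -3.1]
gripper_width: 0.45
```

```bash
python3 - <<'E'
from lk import *
T=dk(.0009); go((*T,.18,JY))
E
```

```text
t 42.12 pos [0.5576 0.0187 0.1934] yaw -93.3 q7 -1.89 w 0.450 F [ 0.5  0.7 -3.1]
[[0.0, 0.07, 1.34], np.float64(0.0)]
```

>>> carry_out:
  deltas:
    - [[0, 0.1, 0.4], 0]
    - [[0, 0.1, 0.8], 0]
    - [[0, 0.1, 1.2], 0]
    - [[0, 0.1, 1.5], 0]
    - [[0, 0.1, 1.5], 0]
    - [[0, 0.1, 1.5], 0]

```text
t: 42.88
eef_pos: [0.5572, 0.0186, 0.1801]
tool_rot: [0.012, -0.686, 0.727, -0.02]
contact_force: [-7.2, -1.3, 12.1]
gripper_width: 0.452
```

```bash
python3 - <<'E'
from lk import *
shot("s18","side")
T=dk(.0009); go((*T,.18,JY))
E
```

```text
t 42.92 pos [0.5572 0.0185 0.1801] yaw -93.3 q7 -1.90 w 0.454 F [-8.2 -0.9 13. ]
[[-0.0, -0.03, 0.01], np.float64(-0.0)]
```

>>> carry_out:
  deltas:
    - [[0, 0, 0], 0]
    - [[0, 0, 0], 0]
    - [[0, 0, 0], 0]
    - [[0, 0, 0], 0]
    - [[0, -0.2, -4], 0]
    - [[0, -0.4, -9], 0]
    - [[0, -0.4, -9], 0]
    - [[0, -0.4, -9], 0]
  hand: 0.75

```text
t: 43.92
eef_pos: [0.5568, 0.0193, 0.2697]
tool_rot: [0.012, -0.686, 0.727, -0.02]
contact_force: [-0.2, -0.5, -0.6]
gripper_width: 0.748
```

```bash
python3 - <<'E'
from lk import *
im=shot("t19"); s=shot("s19","side")
q,c=fit(woodmask(im).astype(float),"top","lid",[.5245,.3573,.178]); print(q,c)
x,r,o=pose(); print(r.as_matrix()[:,2].round(4))
Y=np.pi/2+q[2]; go((*q[:2],.22,Y))
E
```

```text
[0.52457356 0.35706612 0.17805982] 0.09521069476700521
[ 0.0424 -0.0119 -0.999 ]
t 44.02 pos [0.5562 0.0192 0.2687] yaw -93.3 q7 -1.86 w 0.753 F [-0.   0.  -0.5]
[[-33.59, 5.31, 4.33], np.float64(-13.5)]
```

>>> carry_out:
  deltas:
    - [[-5.6, 0.9, 0.7], -2]
    - [[-11.2, 1.8, 1.4], -4]
    - [[-16.8, 2.7, 2.1], -6.5]
    - [[-22.4, 3.6, 2.8], -9]
    - [[-28, 4.5, 3.6], -11.5]
    - [[-33.6, 5.3, 4.3], -13.5]
    - [[-33.6, 5.3, 4.3], -13.5]
    - [[-33.6, 5.3, 4.3], -13.5]
    - [[-33.6, 5.3, 4.3], -13.5]
    - [[-33.6, 5.3, 4.3], -13.5]

```text
t: 45.28
eef_pos: [0.5253, 0.3557, 0.2204]
tool_rot: [-0.009, 0.766, -0.642, 0.02]
contact_force: [-0.3, -0.1, 0.7]
gripper_width: 0.753
```

```bash
python3 - <<'E'
from lk import *
s=shot("s20","side"); 
Y=np.pi/2+.178; P=(.5237,.3571); go((*P,.1,Y),(*P,.043,Y))
E
```

```text
t 45.33 pos [0.5252 0.356  0.2205] yaw -79.9 q7 -2.29 w 0.753 F [ 0.5 -0.3 -1. ]
[[-0.37, 0.61, 12.03], np.float64(-0.1)]
[[-0.49, 0.84, 17.72], np.float64(-0.1)]
```

>>> carry_out:
  deltas:
    - [[-0.2, 0.3, 6], 0]
    - [[-0.4, 0.6, 12], 0]
    - [[-0.5, 0.8, 16], 0]
    - [[-0.5, 0.8, 17.7], 0]
    - [[-0.5, 0.8, 17.7], 0]
    - [[-0.5, 0.8, 17.7], 0]

```text
t: 46.08
eef_pos: [0.5253, 0.3582, 0.0452]
tool_rot: [-0.011, 0.766, -0.642, 0.021]
contact_force: [0.3, 0.5, 0.8]
gripper_width: 0.745
```

>>> carry_out:
  deltas:
    - [[0, 0, 0], 0]
    - [[0, 0, 0], 0]
    - [[0, 0, 0], 0]
    - [[0, 0, 0], 0]
    - [[0, 0, 0], 0]
    - [[0, 0, 0], 0]
  hand: 0

```text
t: 46.82
eef_pos: [0.5266, 0.3587, 0.0476]
tool_rot: [-0.012, 0.766, -0.642, 0.021]
contact_force: [-1.0, -1.7, 9.2]
gripper_width: 0.452
```

```bash
python3 - <<'E'
from lk import *
Y=np.pi/2+.178; P=(.5245,.3571); go((*P,.1,Y),(*P,.3,Y))
E
```

```text
t 46.83 pos [0.5266 0.3587 0.0476] yaw -80.0 q7 -2.40 w 0.452 F [-1.  -1.7  9.2]
[[0.21, -0.0, -5.24], np.float64(-0.2)]
[[0.55, -0.93, -25.22], np.float64(-0.2)]
```

>>> carry_out:
  deltas:
    - [[0.1, -0.1, -4], 0]
    - [[0.2, -0.3, -9], 0]
    - [[0.3, -0.5, -15], 0]
    - [[0.5, -0.7, -20], 0]
    - [[0.5, -0.9, -25], 0]
    - [[0.5, -0.9, -25], 0]
    - [[0.5, -0.9, -25], 0]

```text
t: 47.7
eef_pos: [0.5236, 0.3569, 0.297]
tool_rot: [-0.011, 0.766, -0.642, 0.021]
contact_force: [0.2, -0.1, -4.4]
gripper_width: 0.447
```

```bash
python3 - <<'E'
from lk import *
T=dk(.0023); go((*T,.297,JY))
E
```

```text
t 47.70 pos [0.5236 0.3569 0.297 ] yaw -80.0 q7 -2.26 w 0.447 F [ 0.2 -0.1 -4.4]
[[33.94, 2.44, 0.51], np.float64(13.3)]
```

>>> carry_out:
  deltas:
    - [[5.6, 0.4, 0.1], 2]
    - [[11.2, 0.8, 0.2], 4]
    - [[16.8, 1.2, 0.3], 6.5]
    - [[22.4, 1.6, 0.3], 9]
    - [[28, 2, 0.4], 11.5]
    - [[33.9, 2.4, 0.5], 13.3]
    - [[33.9, 2.4, 0.5], 13.3]
    - [[33.9, 2.4, 0.5], 13.3]
    - [[33.9, 2.4, 0.5], 13.3]
    - [[33.9, 2.4, 0.5], 13.3]

```text
t: 48.95
eef_pos: [0.559, 0.0203, 0.2968]
tool_rot: [0.014, -0.687, 0.726, -0.02]
contact_force: [-0.4, 0.6, -2.8]
gripper_width: 0.448
```

```bash
python3 - <<'E'
from lk import *
s=shot("s21","side"); x,r,o=pose(); ov=s.copy()
for k,p,z0 in(("lid",[*(x[:2]-[.0023,0]),DK[2]],x[2]-.0476),("tray",DK,.112)):
  for b in M[k]: cv2.polylines(ov,[cv2.convexHull(proj("side",place(b,p,z0)).astype(np.float32)).astype(int)],True,(0,255,0))
cv2.imwrite("pics/v21.png",np.hstack([cv2.resize(ov[60:300,230:390],(400,600)),cv2.resize(s[60:300,230:390],(400,600))])[:,:,::-1])
T=dk(.0023); go((*T,.248,JY),(*T,.2336,JY))
E
```

```text
t 49.00 pos [0.559  0.02   0.2969] yaw -93.2 q7 -1.85 w 0.450 F [ 0.7 -0.  -3.2]
[[0.12, 0.24, 4.88], np.float64(0.2)]
[[0.11, 0.31, 6.32], np.float64(0.2)]
```

View pics/v21.png

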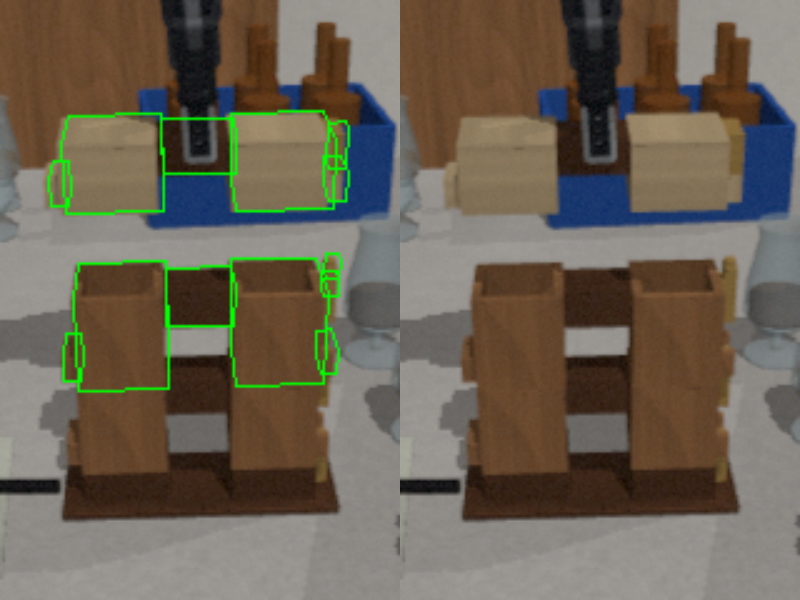

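>>> carry_out:
  deltas:
    - [[0.1, 0.1, 2.5], 0.2]
    - [[0.1, 0.2, 4], 0.2]
    - [[0.1, 0.2, 4.9], 0.2]
    - [[0.1, 0.2, 4.9], 0.2]
    - [[0.1, 0.2, 4.9], 0.2]

```text
t: 49.62
eef_pos: [0.5598, 0.0187, 0.2485]
tool_rot: [0.014, -0.686, 0.727, -0.02]
contact_force: [-0.5, 0.3, -3.2]
gripper_width: 0.444
```

```bash
python3 - <<'E'
from lk import *
T=dk(.0026); go((*T,.2336,JY))
E
```

```text
t 49.62 pos [0.5598 0.0187 0.2485] yaw -93.4 q7 -1.87 w 0.444 F [-0.5  0.3 -3.2]
[[0.02, 0.13, 1.49], np.float64(-0.0)]
```

>>> carry_out:
  deltas:
    - [[0, 0.1, 0.4], 0]
    - [[0, 0.1, 0.8], 0]
    - [[0, 0.1, 1.2], 0]
    - [[0, 0.1, 1.6], 0]
    - [[0, 0.1, 1.6], 0]
    - [[0, 0.1, 1.6], 0]

```text
t: 50.38
eef_pos: [0.5596, 0.0187, 0.2338]
tool_rot: [0.014, -0.686, 0.727, -0.02]
contact_force: [-5.4, -1.1, 8.7]
gripper_width: 0.444
```

```bash
python3 - <<'E'
from lk import *
T=dk(.0026); go((*T,.2336,JY))
E
```

```text
t 50.38 pos [0.5596 0.0187 0.2338] yaw -93.4 q7 -1.87 w 0.444 F [-5.4 -1.1  8.7]
[[0.03, 0.04, 0.02], np.float64(-0.0)]
```

Seated at the expected height. Release, withdraw, inspect.

>>> carry_out:
  deltas:
    - [[0, 0, 0], 0]
    - [[0, 0, 0], 0]
    - [[0, 0, 0], 0]
    - [[0, 0, 0], 0]
    - [[0, -0.2, -4], 0]
    - [[0, -0.4, -9], 0]
    - [[0, -0.4, -9], 0]
  hand: 0.75

```text
t: 51.25
eef_pos: [0.5614, 0.0198, 0.3282]
tool_rot: [0.018, -0.686, 0.727, -0.023]
contact_force: [-0.3, -0.2, -1.2]
gripper_width: 0.749
```

>>> carry_out:
  deltas:
    - [[5, 2, 0], 0]
    - [[10, 4, 0], 0]
    - [[15, 6, 0], 0]
    - [[20, 8, 0], 0]
    - [[25, 9, 0], 0]
    - [[25, 9, 0], 0]
    - [[25, 9, 0], 0]

```text
t: 52.12
eef_pos: [0.457, -0.2238, 0.3238]
tool_rot: [0.018, -0.686, 0.727, -0.022]
contact_force: [0.2, 0.5, 0.1]
gripper_width: 0.751
```

```bash
python3 - <<'E'
from lk import *
im=shot("t22");s=shot("s22","side"); ov=s.copy(); ot=im.copy()
for k,z0 in(("lid",.186),("tray",.112),("tray",.038)):
  for b in M[k]:
    for c,o in(("side",ov),("top",ot)): cv2.polylines(o,[cv2.convexHull(proj(c,place(b,DK,z0)).astype(np.float32)).astype(int)],True,(0,255,0))
print(fit(woodmask(im).astype(float),"top","lid",DK,.186))
A=cv2.resize(s[100:300,220:400],(400,444)); Bq=cv2.resize(ov[100:300,220:400],(400,444)); 
C=cv2.resize(im[120:340,200:400],(400,440))if 0 else None
cv2.imwrite("pics/v22.png",np.hstack([A,cv2.resize(ot[120:342,220:400],(360,444))])[:,:,::-1])
E
```

```text
(array([ 0.55077285,  0.01641653, -0.0272586 ]), np.float64(0.21824506928871254))
```

View pics/v22.png

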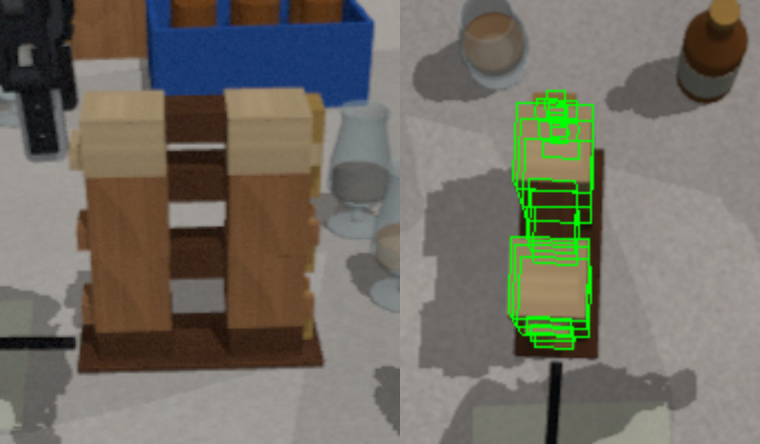

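```bash
python3 -c "
from station import bot,readout
print(readout.get_obs()['t']); print(bot.hand_in())"
```

```text
52.225
the job is handed in; nothing more can be done
None
```

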